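Nip a bottle in the turnbuckle clamp

TASK

Stand the tall capped bottle upright on the clamp's base plate, between the two rubber jaw pads, and let go of it. Then turn the turnbuckle by its spokes, tops moving away from the robot's side towards the bottle's side, so that both jaws draw in and grip the bottle firmly from both sides, going by the feel of the turning effort and not so hard that the bottle is crushed. Leave it standing there, gripped, and do not disturb the jar, jug and bowl.

Things in the scene. Friction and masses are not known exactly. Their poses are not given: they have to be found in the camera images.
- clamp: Bench clamp bolted to the table: grey base plate 270 x 300 mm, 12 mm thick, with rails and blue carriages. Origin on the table level under the middle of the turnbuckle; x points from the turnbuckle to the bottle's place, y along the turnbuckle's axis, z up. The plate reaches from x = -90 to 180 mm. At yaw 0 its x points away from the robot; position and yaw vary.
- seat (a point): The bottle's place: on the top face of the base plate (12 mm above the table), 130 mm along the clamp's x from its origin, midway between the jaws. Axes as the clamp's.
- turnbuckle: Dark steel turnbuckle body, an open frame 130 mm long, 42 mm thick. Origin at its centre, 80 mm above the table, over the clamp's origin; it turns about its y (the clamp's y). Four steel spokes 10 mm thick, round-ended, stand out square from the 42 mm hub at mid-length, along its own +x, -x, +z, -z, and end 65 mm from the axis. Starts at any angle, stays where left.
- hub (a point): Middle of the turnbuckle, axes as the clamp's (not turning). It tightens when the spoke that points up goes towards the clamp's +x, the bottle's side; each turn draws each jaw in 12 mm, and 0.4 to 1.5 turns are needed in all. The shut fingers can push the upper spoke over from behind, up to a quarter turn a push, then the next; one that leans back over 40 degrees may jam.
- spoke_end (a point): End of the spoke along the turnbuckle's own +z, 65 mm from the axis. Turning effort: some 0.32 N m of friction (plus 0.03 per rad/s) with the jaws running free, and 0.0038 N m more per newton of each jaw's grip. Firm is 25 N or more (0.42 N m); aim for 0.48 to 0.54 N m; above 90 N (0.66 N m) the bottle is crushed. 40 mm from the axis, 0.50 N m is a push of 12.5 N.
- jaw_left: Blue left carriage (clamp's +y side), 175 x 22 mm, up to 98 mm above the table; its screwed stem carries a rubber pad 40 x 40 mm, centre 70 mm above the table. Origin at table level, mid-thickness, in line with the turnbuckle's axis. The pad's face is 78.5 mm inward (-y) of it, give or take 4 mm (the stem's setting differs): touch must be felt. The pad gives 1 mm per 30 N.
- jaw_right: The right carriage, mirror image: its pad's face is 78.5 mm to the clamp's +y of its origin, give or take 4 mm. The gap between the pads is about 59 to 81 mm at the start. From the first nip of the bottle by both pads to a firm grip is about 25 degrees of turn, to crushing about 90 degrees.
- bottle: The bottle to grip: white, paper band, black screw cap, upright, 158 mm tall, 0.2 to 0.35 kg. Body 52 mm in diameter up to 108 mm, shoulder to 28 mm at 124 mm; cap 32 mm in diameter, 128 to 158 mm above its foot, a good grip from above. Origin at the centre of the underside. Stands left or right of the clamp, the jar on the other side. Slides a few mm when the first pad reaches it.
- jar: Squat white jar with a black lid, 72 mm in diameter, 85 mm tall; not to be disturbed. Origin at the centre of the underside.
- jug: Red plastic jug with a handle, 84 mm in diameter, 120 mm tall, on the left; not to be disturbed. Origin at the centre of the underside.
- bowl: Steel bowl, 130 mm across, 50 mm tall, on the right; not to be disturbed. Origin at the centre of the underside.
There are look-alikes about, which are no part of the job. What is shaped like the bottle but blue is not meant.

How it is judged:
By the outcome, as a careful person would: the job done as asked, in the order asked, and still so for the second after the job is handed in, with the robot touching nothing.
It also fails if it takes over 72 s, if anything falls off the work surface, if the arm or the gripper's body presses on something with over 40 N, if the wrist force passes 120 N, or if a joint passes its speed limit or range.

ROBOT

A 6-joint arm with a two-finger parallel gripper is mounted at the origin on the work surface. World frame = base frame: x ahead of the robot, y to its left, z up, the work surface at z = 0. Lengths are in m, angles in degrees, forces in N, time in s.
With the tool pointing down it reaches from about 0.4 to 0.825 m from the base axis. Payload 7 kg.
Tool frame: the origin (TCP) lies between the finger pads; the fingertips stand 11 mm ahead of it and the grasp point (between the pads) lies 8 mm behind it; z points along the fingers, y is the direction in which the jaws open and shut (so a half turn about z gives the same grasp; the last joint's range is limited). The gripper opens to 88 mm and grips with 3 to 60 N. Pads are 19 mm wide; open, the fingers measure 130 mm over their backs; the gripper's body (78 mm by 193 mm) begins 47 mm behind the grasp point.
Start: joints at [-59.124, 20.546, 0.682, 0, -70.136, -16.507], TCP at [0.167, -0.654, 0.207] pointing down, gripper open.
Joint ranges: [-176.03, 176.03], [-82.01, 121.73], [-58.28, 71.71], [-173.87, 95.51], [-174.79, -0.11], [-173.66, 173.66]. Speed limits (degrees/s): [136.94, 136.94, 172.46, 180, 180, 180].

INTERFACE

Orientations are given as [roll, pitch, yaw] about the fixed x, y, z axes, in that order (R = Rz(yaw) Ry(pitch) Rx(roll)).
In Python, from plant import r gives the robot as it stands.
- The arm moves only by the shell command python3 -m inch 'ROWS' [OPENING] [FORCE]. ROWS is JSON, a list of rows, each an object of numbers: "x", "y", "z": the shift along the tool's x, y, z as a fraction of full scale; "yaw": the turn about the tool's z as a fraction of full scale. In form: [{"x": .., "y": .., "z": .., "yaw": ..}, ...]. A call has 1 to 5 rows; each row shifts and turns the pose as measured when the row begins, along the tool's axes as they then stand; what a row does not reach is not made up. Full scale, the value 1, is 0.025 m for a shift and 4 degrees for a turn. A row lasts 1/12 s, in which the tool goes at most 41.7 mm and 7.16 degrees, less where a joint would pass 70% of its speed; a pose out of reach is approached as far as the arm can. A call with a number of a shift or a turn outside -1 to 1 is refused whole. A call with a gripper value outside its range is refused whole. OPENING is the opening, from -1 (shut) to 1 (fully open), set as the call begins (- or left out, the last holds). The fingers move at their own pace and stop on an object; FORCE is the grip in N (left out, the last holds). Time passes only in rows, so rows that do not move let the fingers close. It gives the time, the measured TCP pose, the force and the opening at its end, in the units of the state.
- r.get_state(): the state, without advancing time (a new reading comes with each control period).
- r.capture(name): name is "side" or "top" or "wrist"; returns (picture, depth): 384x512x3 uint8, red, green, blue; 384x512 float32, m along the optical axis (not along the pixel's ray), 0 where there is no reading.
- r.camera_info(name): a dict with "mtx" (3x3 intrinsics, pixels), "pose" (4x4, takes a point from camera to world coordinates). Camera axes: x right, y down, z forward; pixel columns grow to the right and rows downward; lengths in m; the calibration is good to about 2 mm. The wrist camera is an equidistant fisheye: a pixel r from the principal point sees the ray r / f radians off the axis. A picture is of the moment at which its call begins: read the wrist's pose just before it. camera_info takes no time and is no camera call; for the wrist camera it gives the pose at the moment of the call.
- r.close_job(): hands the job in, once; it reports no verdict.
The state is a dict: "time_s": time; "joints": joint angles; "qd": joint speeds; "joint_torque": joint torques, N m; "tcp_pos": TCP position; "eef_rot": TCP orientation; "contact_force": force on the tool from outside, world axes, zero at the start; "moment": the same for the moment, N m; "gripper_width": finger opening in m.
Only numpy, scipy, OpenCV 4.12 (cv2) and the standard library are available. Lean on these libraries where they do the work, as an engineer would, in place of code of your own. Each camera call takes 0.05 s, during which the arm holds its last target. There are 200 camera calls.

## Working session

There is one attempt and no reset: what is moved stays moved. The work goes in short steps, Python scripts to look and compute and a shell command to move; the robot and the scene stay as the last step left them, time stands still between calls to the robot, and variables do not carry over. Pictures are saved under pics/ and viewed, about 8 in all and at most 12, crops included, and the job is handed in when it is done.

```bash
ls; mkdir -p pics; cat > h.py <<'E'
import numpy as np, cv2
from plant import r
def cap(n):
    i=r.camera_info(n); p,d=r.capture(n); return p,d,np.array(i['mtx']),np.array(i['pose'])
def pts(d,K,T):
    v,u=np.indices(d.shape); 
    P=np.stack([(u-K[0,2])/K[0,0]*d,(v-K[1,2])/K[1,1]*d,d],-1)
    return P@T[:3,:3].T+T[:3,3]
E
python3 - <<'E'
from h import *
print(r.get_state())
for n in ("side","top"):
    p,d,K,T=cap(n); np.savez(f'{n}.npz',p=p,d=d,K=K,T=T)
    cv2.imwrite(f'pics/{n}1.png',p[...,::-1]); print(n,K.tolist(),T.round(3).tolist())
E
```

```text
pics
{'time_s': 0.0, 'joints': array([-5.91235830e+01,  2.05907234e+01,  6.34230670e-01, -1.96863592e-02,
       -7.01357709e+01, -1.65062042e+01]), 'qd': array([ 0.0258025 , -0.01289908,  0.01088188, -0.00990317,  0.0912162 ,
       -0.05968364]), 'joint_torque': array([ 1.90600549e-03, -5.82723534e+01,  2.93068510e+01,  6.99744433e+00,
        7.15629256e-03, -2.54959814e-04]), 'tcp_pos': array([ 0.16735894, -0.65338928,  0.20563558]), 'eef_rot': array([ 1.79906280e+02, -8.47248978e-03, -1.65636484e+02]), 'contact_force': array([-0.22303952, -0.17010156,  0.16149641]), 'moment': array([ 0.00809885, -0.00579868,  0.00463586]), 'gripper_width': 0.08763404406169467}
side [[464.28367657854733, 0.0, 249.35923573644658], [0.0, 464.28367657854733, 190.75401879372777], [0.0, 0.0, 1.0]] [[-0.957, -0.139, 0.255, 0.176], [-0.29, 0.487, -0.824, 1.082], [-0.009, -0.862, -0.506, 0.782], [0.0, 0.0, 0.0, 1.0]]
top [[400.52146161908627, 0.0, 264.69313415394987], [0.0, 400.52146161908627, 192.62649403711032], [0.0, 0.0, 1.0]] [[0.027, -0.976, 0.218, 0.319], [-1.0, -0.027, 0.004, 0.004], [0.002, -0.218, -0.976, 1.001], [0.0, 0.0, 0.0, 1.0]]
```

View pics/top1.png

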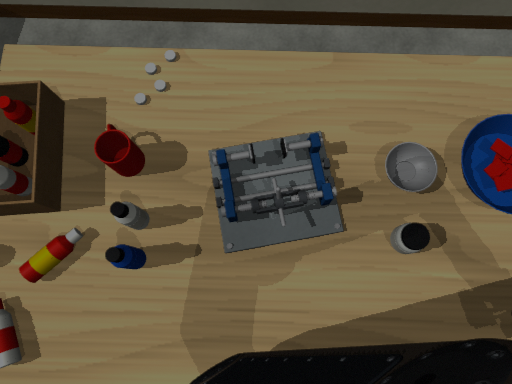

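View pics/side1.png

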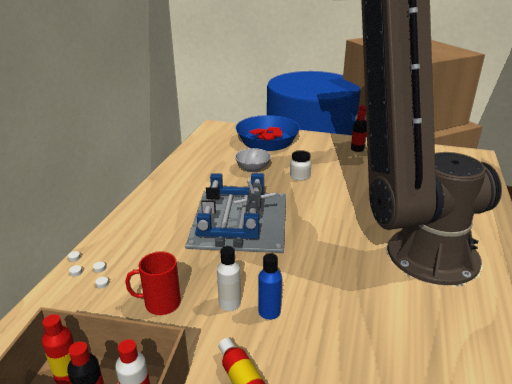

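The top view shows the clamp with its plate corners at about (210,150), (322,132), (345,231) and (225,252), and the pads at the far side near (253,150) and (287,145).

Things that could be taken for the bottle, by top-view pixel:
- White bottle with black cap at (128,214), side view (228,280).
- Blue twin at (125,256).
- Squat jar at (410,237).
- White and red bottle at (5,330).
- Crate bottles at (12,180).

I choose the white one at (128,214), and will measure it and check it in a crop.

```bash
python3 - <<'E'
from h import *
D={n:np.load(n+'.npz') for n in('top','side')}
t=D['top'];p,d=t['p'].astype(int),t['d'];P=pts(d,t['K'],t['T'])
def reg(m,name):
    q=P[m]; print(name,len(q),q.min(0).round(4),q.max(0).round(4),q.mean(0).round(4), np.median(q,0).round(4))
v,u=np.indices(d.shape)
box=lambda a,b,c,e:(u>=a)&(u<c)&(v>=b)&(v<e)
z=P[...,2]
reg(box(100,195,150,235)&(z>.153)&(z<.165),'cap top')
reg(box(100,195,150,235)&(z>.02),'bottle all')
# side view cap
s=D['side'];Ps=pts(s['d'],s['K'],s['T']);
m=box(210,240,245,320)
for lo,hi in((.13,.155),(.155,.165),(.03,.1)):
    q=Ps[m&(Ps[...,2]>lo)&(Ps[...,2]<hi)]; print('side',lo,len(q),q.min(0).round(4),q.max(0).round(4),q.mean(0).round(4))
# plate
m=box(195,120,360,262)&(z>.006)&(z<.018)&(abs(p[...,0]-p[...,2])<25)
m=cv2.morphologyEx(m.astype(np.uint8),cv2.MORPH_OPEN,np.ones((3,3)))>0
q=P[m][:,:2].astype(np.float32); 
R=cv2.minAreaRect(q); print('plate',R,cv2.boxPoints(R).round(4).tolist())
bl=box(195,120,360,262)&(p[...,2]>p[...,0]+35)&(z>.088)&(z<.11)
n,l,st,c=cv2.connectedComponentsWithStats(bl.astype(np.uint8))
for i in range(1,n):
    if st[i,4]>40:
        q=P[l==i]; R=cv2.minAreaRect(q[:,:2].astype(np.float32)); print('blue',st[i],R,np.median(q[:,2]))
im=np.hstack([cv2.resize(t['p'][125:260,200:355],None,fx=4,fy=4,interpolation=cv2.INTER_CUBIC),cv2.resize(s['p'][235:325,205:245],(240,540))])
cv2.imwrite('pics/c1.png',cv2.resize(im,None,fx=.93,fy=.93)[...,::-1]); print(im.shape)
E
```

```text
cap top 175 [0.4493 0.3071 0.1531] [0.4782 0.3377 0.1619] [0.4639 0.322  0.1577] [0.4643 0.3216 0.1577]
bottle all 737 [0.3192 0.0038 0.0209] [0.4899 0.346  1.0012] [0.4575 0.308  0.1213] [0.4582 0.3099 0.1133]
side 0.13 131 [0.4467 0.3198 0.13  ] [0.4746 0.3392 0.1547] [0.4586 0.3333 0.1428]
side 0.155 104 [0.4474 0.3059 0.1551] [0.4782 0.3387 0.1601] [0.4624 0.3233 0.1572]
side 0.03 564 [0.4363 0.1215 0.0301] [0.5656 0.3505 0.0998] [0.4597 0.3294 0.0638]
plate ((0.5488535761833191, -0.01529383659362793), (0.2696923613548279, 0.2997017502784729), 12.107243537902832) [[0.3856000006198883, 0.10289999842643738], [0.44839999079704285, -0.19009999930858612], [0.7121000289916992, -0.13349999487400055], [0.6492999792098999, 0.15950000286102295]]
blue [310 133  11  15 119] ((0.6551223993301392, -0.10866440832614899), (0.03432295843958855, 0.021167660132050514), 12.65597152709961) 0.09232363307702651
blue [216 149  11  15 119] ((0.6082624793052673, 0.11425290256738663), (0.03416566923260689, 0.02041792683303356), 12.413786888122559) 0.09186555489851145
blue [321 183  12  18 156] ((0.5287582874298096, -0.13544723391532898), (0.03890286386013031, 0.021320421248674393), 12.558111190795898) 0.09830260544445485
blue [225 200  10  18 146] ((0.4817275404930115, 0.08744155615568161), (0.03979172185063362, 0.02015618607401848), 9.219294548034668) 0.09822319183066003
(540, 860, 3)
```

View pics/c1.png

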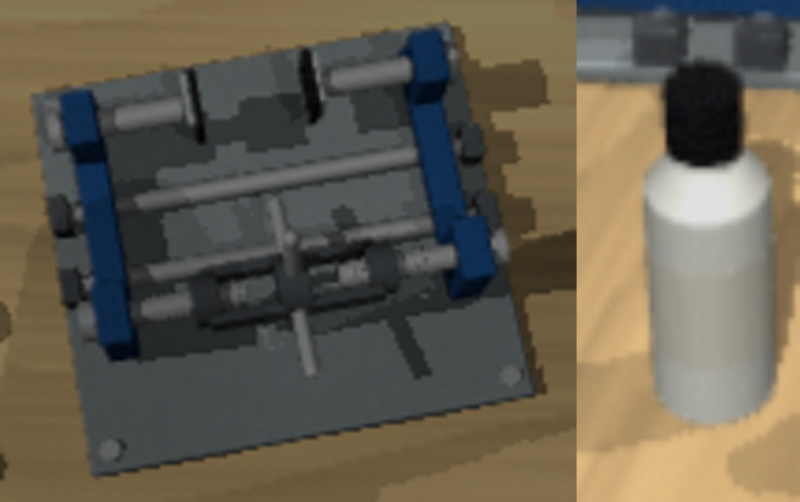

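The crop shows the white bottle with its paper band and black cap, so the choice is confirmed. The jaws and the plate agree on the clamp pose: hub (0.505,-0.024), seat (0.632,0.003), yaw 12°. Next I measure the spokes and pads from the same data and work out the first leg.

```bash
cat > go.py <<'E'
import sys
from h import *
from scipy.spatial.transform import Rotation as Ro
def go(*tg):
    s=r.get_state(); R=Ro.from_euler('xyz',s['eef_rot'],degrees=True).as_matrix(); p=s['tcp_pos']
    print('t',round(s['time_s'],2),'p',p.round(4),'rot',s['eef_rot'].round(2),'F',s['contact_force'].round(1),'w',round(s['gripper_width'],4))
    for g in tg:
        print('units to',g,(R.T@(np.array(g)-p)/.025).round(2)); p=np.array(g)
if __name__=='__main__': go(*[[float(x) for x in a.split(',')] for a in sys.argv[1:]])
E
cat > cl.py <<'E'
from h import *
Y=np.radians(12.0);H=np.array([.505,-.0243,.08])
C=np.array([[np.cos(Y),np.sin(Y),0],[-np.sin(Y),np.cos(Y),0],[0,0,1]])
def clampframe(n,save=None):
    p,d,K,T=cap(n) if save is None else [save[k] for k in('p','d','K','T')]
    return p.astype(int),(pts(d,K,T)-H)@C.T
def spokes(p,q):
    rr=np.hypot(q[...,0],q[...,2]); m=(abs(q[...,1])<.009)&(rr>.03)&(rr<.068)&(q[...,2]>-.06)
    a=np.degrees(np.arctan2(q[...,0],q[...,2]))[m]  # 0=up, + towards bottle
    print('spokes',{int(b*10):int(c) for b,c in zip(range(-15,15),np.histogram(a,range(-150,151,10))[0]) if c})
    b=np.radians(a*4); 
    up=abs(a)<100; print('angle mod 90:',round(np.degrees(np.angle(np.exp(1j*b[up]).mean()))/4,1))
def pads(p,q):
    m=(abs(q[...,0]-.13)<.018)&(q[...,2]>-.025)&(q[...,2]<.013)&(p.max(-1)<200)&(abs(q[...,1])<.06)
    y=q[...,1][m]; print('pads y hist',{int(b):int(c) for b,c in zip(range(-60,60,2),np.histogram(y*1000,range(-60,61,2))[0]) if c})
E
python3 - <<'E'
from cl import *
for n in('top','side'):
    p,q=clampframe(n,np.load(n+'.npz')); print(n); spokes(p,q); pads(p,q)
E
python3 go.py .48,-.1,.21 .464,.322,.21 .464,.322,.15
```

```text
top
spokes {-80: 22, -70: 41, -60: 1, 0: 9, 10: 35, 90: 18, 100: 27, 140: 9}
angle mod 90: 16.3
pads y hist {-60: 5, -58: 5, -56: 6, -54: 7, -52: 7, -50: 6, -48: 6, -46: 4, -44: 7, -42: 15, -40: 9, -38: 12, -36: 11, -34: 26, 36: 8, 38: 13, 40: 12, 42: 15, 44: 15, 46: 7, 48: 3, 50: 6, 52: 6, 54: 6, 56: 6, 58: 6}
side
spokes {-90: 2, -80: 29, -70: 11, 0: 9, 10: 29, 20: 1, 90: 3, 100: 27, 110: 5, 140: 11}
angle mod 90: 15.1
pads y hist {-60: 1, -42: 6, -40: 11, -38: 32, -36: 36, -34: 24, -32: 17, -30: 4, -28: 1, 32: 1, 34: 2, 36: 4, 38: 12, 40: 12, 42: 19, 44: 29, 46: 23, 48: 6, 50: 4, 52: 2, 54: 1, 56: 3, 58: 5}
t 0.1 p [ 0.1674 -0.6534  0.2057] rot [ 1.7992e+02 -1.0000e-02 -1.6564e+02] F [-0.5  0.1 -0.5] w 0.0881
units to [0.48, -0.1, 0.21] [-17.61  18.34  -0.15]
units to [0.464, 0.322, 0.21] [-3.57 16.51  0.02]
units to [0.464, 0.322, 0.15] [-0.  -0.   2.4]
```

Spokes stand at +15°, -75° and 105°. The pad faces are at about y = -33 and +38 mm, a gap near 71 mm. I start the move now.

```bash
python3 -m inch '[{"x":-0.9,"y":0.95},{"x":-0.9,"y":0.95},{"x":-0.9,"y":0.95},{"x":-0.9,"y":0.95},{"x":-0.9,"y":0.95}]' 1
python3 -m inch '[{"x":-0.9,"y":0.95},{"x":-0.9,"y":0.95},{"x":-0.9,"y":0.95},{"x":-0.9,"y":0.95},{"x":-0.9,"y":0.95}]'
python3 -m inch '[{"x":-0.9,"y":0.95},{"x":-0.9,"y":0.95},{"x":-0.9,"y":0.95},{"x":-0.9,"y":0.95},{"x":-0.9,"y":0.95,"yaw":0.6}]'
python3 go.py .48,-.1,.21 .464,.322,.21 .464,.322,.15
```

```text
t 0.1 p [ 0.1674 -0.6534  0.2057] rot [ 1.7992e+02 -1.0000e-02 -1.6564e+02] F [-0.5  0.1 -0.5] w 0.0881
units to [0.48, -0.1, 0.21] [-17.61  18.34  -0.15]
units to [0.464, 0.322, 0.21] [-3.57 16.51  0.02]
units to [0.464, 0.322, 0.15] [-0.  -0.   2.4]validation failed for argument at $[0]...
validation failed for argument at $[0]...
validation failed for argument at $[0]...
```

```bash
python3 -m inch '[{"x":-0.9,"y":0.95,"z":0,"yaw":0},{"x":-0.9,"y":0.95,"z":0,"yaw":0},{"x":-0.9,"y":0.95,"z":0,"yaw":0},{"x":-0.9,"y":0.95,"z":0,"yaw":0},{"x":-0.9,"y":0.95,"z":0,"yaw":0}]' 1 && python3 -m inch '[{"x":-0.9,"y":0.95,"z":0,"yaw":0},{"x":-0.9,"y":0.95,"z":0,"yaw":0},{"x":-0.9,"y":0.95,"z":0,"yaw":0},{"x":-0.9,"y":0.95,"z":0,"yaw":0.3},{"x":-0.9,"y":0.95,"z":0,"yaw":0.3}]'
python3 go.py .48,-.1,.21 .464,.322,.21 .464,.322,.15
```

```text
time_s: 0.52
tcp_pos: [0.2452, -0.5087, 0.2004]
eef_rot: [179.5, -0.2, -166.1]
contact_force: [0.8, 0.1, 0.8]
gripper_width: 0.0876
time_s: 0.93
tcp_pos: [0.3277, -0.3586, 0.1994]
eef_rot: [179.4, -0.3, -168.6]
contact_force: [0.4, -0.6, -0.1]
gripper_width: 0.0874
t 0.93 p [ 0.3277 -0.3586  0.1994] rot [ 179.38   -0.31 -168.64] F [ 0.4 -0.6 -0.1] w 0.0874
units to [0.48, -0.1, 0.21] [-8.01  8.94 -0.37]
units to [0.464, 0.322, 0.21] [-2.7  16.67  0.17]
units to [0.464, 0.322, 0.15] [-0.01 -0.03  2.4 ]
```

```bash
python3 -m inch '[{"x":-0.9,"y":1,"z":-0.1,"yaw":0},{"x":-0.9,"y":1,"z":-0.1,"yaw":0},{"x":-0.9,"y":1,"z":-0.1,"yaw":0},{"x":-0.9,"y":1,"z":0,"yaw":0},{"x":-0.9,"y":1,"z":0,"yaw":0}]' && python3 -m inch '[{"x":-0.9,"y":1,"z":0,"yaw":0},{"x":-0.9,"y":1,"z":0,"yaw":0},{"x":-0.9,"y":1,"z":0,"yaw":0},{"x":-0.9,"y":1,"z":0,"yaw":0},{"x":-0.2,"y":1,"z":0,"yaw":0}]' && python3 -m inch '[{"x":-0.2,"y":1,"z":0,"yaw":0},{"x":-0.2,"y":1,"z":0,"yaw":0},{"x":-0.2,"y":1,"z":0,"yaw":0},{"x":-0.2,"y":1,"z":0,"yaw":0},{"x":-0.2,"y":1,"z":0,"yaw":0}]' && python3 -m inch '[{"x":-0.2,"y":1,"z":0,"yaw":0},{"x":-0.2,"y":1,"z":0,"yaw":0},{"x":-0.2,"y":1,"z":0,"yaw":0},{"x":-0.2,"y":1,"z":0,"yaw":0},{"x":-0.2,"y":1,"z":0,"yaw":0}]'
python3 go.py  .464,.322,.21 .464,.322,.15
```

```text
time_s: 1.35
tcp_pos: [0.4149, -0.2056, 0.2075]
eef_rot: [179.3, -0.3, -168.8]
contact_force: [0.7, 0.1, 0.6]
gripper_width: 0.0876
time_s: 1.77
tcp_pos: [0.487, -0.0553, 0.2083]
eef_rot: [179.3, -0.3, -168.7]
contact_force: [1.1, 0.1, 0.9]
gripper_width: 0.0874
time_s: 2.18
tcp_pos: [0.4857, 0.0793, 0.208]
eef_rot: [179.3, -0.5, -168.6]
contact_force: [0.9, 0.2, -0.9]
gripper_width: 0.0876
time_s: 2.6
tcp_pos: [0.4831, 0.2131, 0.2083]
eef_rot: [179.3, -0.6, -168.6]
contact_force: [-0.4, -0.8, 0.3]
gripper_width: 0.0873
t 2.6 p [0.4831 0.2131 0.2083] rot [ 179.31   -0.61 -168.61] F [-0.4 -0.8  0.3] w 0.0873
units to [0.464, 0.322, 0.21] [-0.11  4.42 -0.02]
units to [0.464, 0.322, 0.15] [-0.03 -0.03  2.4 ]
```

```bash
python3 -m inch '[{"x":0,"y":1,"z":0,"yaw":-0.1},{"x":0,"y":1,"z":0,"yaw":0},{"x":0,"y":1,"z":0,"yaw":0},{"x":0,"y":0.8,"z":0,"yaw":0},{"x":0,"y":0.2,"z":0,"yaw":0}]' && python3 -m inch '[{"x":0,"y":0,"z":0,"yaw":0},{"x":0,"y":0,"z":0,"yaw":0}]'
python3 go.py  .464,.322,.21 .464,.322,.138
```

```text
time_s: 3.02
tcp_pos: [0.4604, 0.3186, 0.2074]
eef_rot: [179.4, -0.8, -168.1]
contact_force: [-0.1, -0.4, 0.5]
gripper_width: 0.0877
time_s: 3.18
tcp_pos: [0.4594, 0.3195, 0.2064]
eef_rot: [179.4, -0.9, -167.9]
contact_force: [-0.7, -0.2, 0.9]
gripper_width: 0.088
t 3.18 p [0.4594 0.3195 0.2064] rot [ 179.45   -0.86 -167.94] F [-0.7 -0.2  0.9] w 0.088
units to [0.464, 0.322, 0.21] [-0.2   0.06 -0.15]
units to [0.464, 0.322, 0.138] [-0.04 -0.03  2.88]
```

```bash
python3 -m inch '[{"x":-0.2,"y":0.06,"z":0.8,"yaw":0},{"x":-0.02,"y":0,"z":0.8,"yaw":0},{"x":0,"y":0,"z":0.7,"yaw":0},{"x":0,"y":0,"z":0.3,"yaw":0},{"x":0,"y":0,"z":0,"yaw":0}]'
python3 go.py .464,.322,.138
```

```text
time_s: 3.6
tcp_pos: [0.4651, 0.3185, 0.1405]
eef_rot: [179.4, -0.7, -168.1]
contact_force: [0.0, 0.2, -0.5]
gripper_width: 0.0873
t 3.6 p [0.4651 0.3185 0.1405] rot [ 179.38   -0.75 -168.12] F [ 0.   0.2 -0.5] w 0.0873
units to [0.464, 0.322, 0.138] [0.01 0.14 0.1 ]
```

```bash
python3 -m inch '[{"x":0,"y":0.14,"z":0.08,"yaw":0},{"x":0,"y":0,"z":0,"yaw":0}]' && python3 -m inch '[{"x":0,"y":0,"z":0,"yaw":0},{"x":0,"y":0,"z":0,"yaw":0},{"x":0,"y":0,"z":0,"yaw":0},{"x":0,"y":0,"z":0,"yaw":0},{"x":0,"y":0,"z":0,"yaw":0}]' -1 30 && python3 -m inch '[{"x":0,"y":0,"z":0,"yaw":0},{"x":0,"y":0,"z":0,"yaw":0},{"x":0,"y":0,"z":0,"yaw":0},{"x":0,"y":0,"z":0,"yaw":0},{"x":0,"y":0,"z":0,"yaw":0}]'
```

```text
time_s: 3.77
tcp_pos: [0.4649, 0.3209, 0.1392]
eef_rot: [179.4, -0.7, -168.2]
contact_force: [-0.8, -0.0, -0.4]
gripper_width: 0.0876
time_s: 4.18
tcp_pos: [0.4663, 0.3221, 0.1429]
eef_rot: [179.2, -0.5, -168.2]
contact_force: [0.2, 0.1, -0.1]
gripper_width: 0.0597
time_s: 4.6
tcp_pos: [0.4664, 0.3225, 0.1434]
eef_rot: [179.2, -0.4, -168.2]
contact_force: [-0.2, -1.0, 0.0]
gripper_width: 0.0268
```

```bash
python3 -m inch '[{"x":0,"y":0,"z":0,"yaw":0},{"x":0,"y":0,"z":0,"yaw":0},{"x":0,"y":0,"z":0,"yaw":0}]'; python3 - <<'E'
from h import *
p,d,K,T=cap('side'); q,_,_,_=cap('wrist')
im=np.hstack([cv2.resize(p[150:330,150:330],(384,384)),q[:,64:448]])
cv2.imwrite('pics/g1.png',im[...,::-1])
E
```

```text
time_s: 4.85
tcp_pos: [0.4663, 0.3224, 0.1433]
eef_rot: [179.2, -0.5, -168.2]
contact_force: [0.3, -0.3, 0.5]
gripper_width: 0.0066
```

View pics/g1.png

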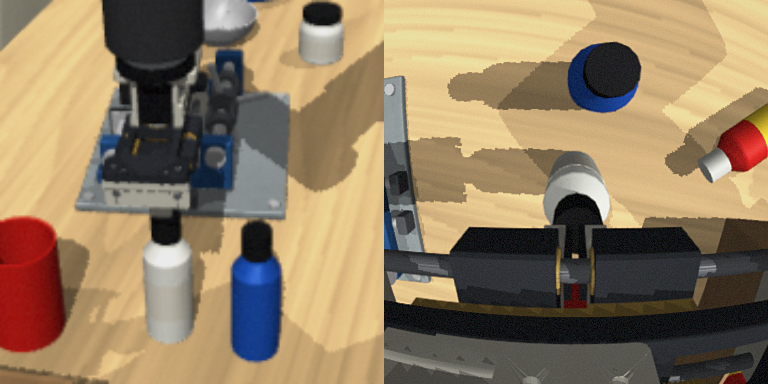

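The wrist view shows the fingers nearly shut at (575,265), with the cap at (577,215) on their robot side, so the grasp missed. I measure where the bottle is now.

```bash
python3 - <<'E'
from h import *
for n in('side','top'):
    p,d,K,T=cap(n);P=pts(d,K,T);p=p.astype(int)
    a=(P[...,0]>.40)&(P[...,0]<.52)&(P[...,1]>.26)&(P[...,1]<.38)
    np.savez('b_'+n,p=p.astype(np.uint8),P=P)
    for lo,hi in((.02,.05),(.05,.08),(.08,.105),(.128,.15),(.15,.17),(.17,.2)):
        m=a&(P[...,2]>lo)&(P[...,2]<hi); q=P[m]
        if len(q)>5: print(n,lo,len(q),np.percentile(q,[2,50,98],axis=0).round(3).tolist(),p[m].mean(0).round())
E
python3 go.py .464,.322,.138
```

```text
side 0.02 224 [[0.437, 0.318, 0.02], [0.454, 0.344, 0.035], [0.483, 0.349, 0.049]] [159. 156. 145.]
side 0.05 224 [[0.437, 0.316, 0.051], [0.454, 0.344, 0.066], [0.483, 0.35, 0.08]] [159. 155. 142.]
side 0.08 196 [[0.437, 0.321, 0.08], [0.454, 0.344, 0.092], [0.484, 0.349, 0.105]] [167. 166. 158.]
side 0.128 112 [[0.447, 0.323, 0.129], [0.457, 0.335, 0.139], [0.475, 0.339, 0.15]] [19. 18. 18.]
side 0.15 101 [[0.448, 0.312, 0.15], [0.458, 0.333, 0.157], [0.473, 0.339, 0.169]] [34. 33. 31.]
side 0.17 24 [[0.451, 0.333, 0.171], [0.461, 0.337, 0.174], [0.473, 0.34, 0.176]] [99. 98. 90.]
top 0.02 77 [[0.439, 0.297, 0.022], [0.453, 0.301, 0.036], [0.481, 0.326, 0.049]] [46. 45. 41.]
top 0.05 86 [[0.438, 0.297, 0.051], [0.452, 0.3, 0.064], [0.476, 0.325, 0.078]] [47. 46. 42.]
top 0.08 81 [[0.439, 0.297, 0.08], [0.45, 0.302, 0.092], [0.474, 0.327, 0.105]] [58. 59. 55.]
top 0.128 32 [[0.449, 0.308, 0.129], [0.456, 0.311, 0.136], [0.476, 0.325, 0.147]] [9. 9. 9.]
t 5.05 p [0.4663 0.3224 0.1433] rot [ 179.2    -0.45 -168.16] F [-0.3 -0.1  0.1] w 0.0004
units to [0.464, 0.322, 0.138] [ 0.09 -0.    0.21]
```

```bash
python3 - <<'E'
from h import *
b=np.load('b_side.npz');P=b['P'];p=b['p']
for v in range(215,262,4): print(v,[(u,*P[v,u].round(3),int(p[v,u].mean())) for u in (205,216,226,236)])
cv2.imwrite('pics/g2.png',cv2.resize(p[190:320,170:270],(600,780),interpolation=cv2.INTER_CUBIC)[:600,:,::-1])
E
```

```text
215 [(205, np.float64(0.601), np.float64(0.115), np.float64(0.091), 66), (216, np.float64(0.48), np.float64(0.333), np.float64(0.251), 19), (226, np.float64(0.458), np.float64(0.333), np.float64(0.255), 43), (236, np.float64(0.44), np.float64(0.323), np.float64(0.252), 32)]
219 [(205, np.float64(0.495), np.float64(0.357), np.float64(0.254), 36), (216, np.float64(0.474), np.float64(0.351), np.float64(0.254), 38), (226, np.float64(0.456), np.float64(0.341), np.float64(0.251), 34), (236, np.float64(0.436), np.float64(0.336), np.float64(0.251), 43)]
223 [(205, np.float64(0.48), np.float64(0.393), np.float64(0.27), 35), (216, np.float64(0.459), np.float64(0.387), np.float64(0.271), 44), (226, np.float64(0.44), np.float64(0.384), np.float64(0.272), 41), (236, np.float64(0.431), np.float64(0.349), np.float64(0.251), 66)]
227 [(205, np.float64(0.474), np.float64(0.407), np.float64(0.271), 35), (216, np.float64(0.453), np.float64(0.403), np.float64(0.273), 40), (226, np.float64(0.436), np.float64(0.395), np.float64(0.271), 43), (236, np.float64(0.416), np.float64(0.392), np.float64(0.273), 37
[... 1524 characters left out ...]
(0.0), 170), (226, np.float64(0.464), np.float64(0.328), np.float64(0.157), 42), (236, np.float64(0.51), np.float64(0.13), np.float64(0.0), 77)]
255 [(205, np.float64(0.585), np.float64(0.171), np.float64(0.0), 169), (216, np.float64(0.556), np.float64(0.162), np.float64(0.0), 167), (226, np.float64(0.461), np.float64(0.337), np.float64(0.153), 15), (236, np.float64(0.504), np.float64(0.148), np.float64(0.001), 107)]
259 [(205, np.float64(0.578), np.float64(0.187), np.float64(0.001), 164), (216, np.float64(0.552), np.float64(0.175), np.float64(-0.003), 158), (226, np.float64(0.46), np.float64(0.339), np.float64(0.144), 18), (236, np.float64(0.499), np.float64(0.164), np.float64(0.001), 113)]
```

View pics/g2.png

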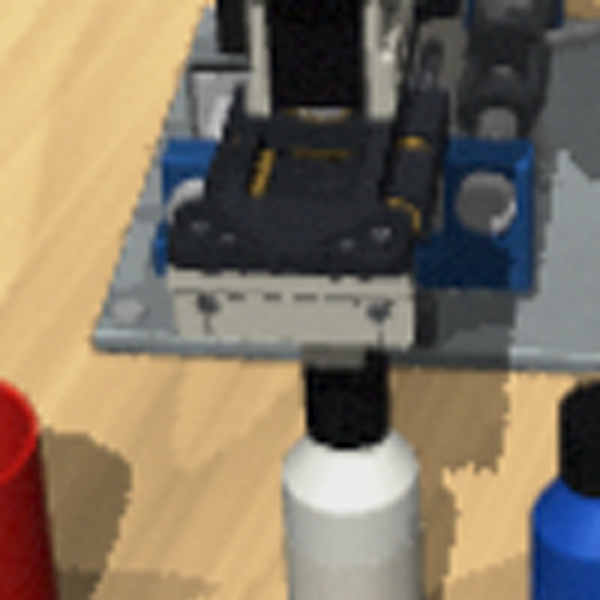

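The close-up shows the gripper body's lower edge at z of about 0.229, where the reported TCP implies 0.198, and the fingers sitting just on top of the cap. I check the wrist camera for a frame offset.

```bash
python3 - <<'E'
from h import *
s=r.get_state(); p,d,K,T=cap('wrist')
print(K.tolist(),T.round(4).tolist(),s['tcp_pos'].round(4),s['joints'].round(2))
v,u=np.indices(d.shape);x=(u-K[0,2]);y=(v-K[1,2]);rr=np.hypot(x,y)+1e-9;th=rr/K[0,0]
P=np.stack([d*np.tan(th)*x/rr,d*np.tan(th)*y/rr,d],-1)@T[:3,:3].T+T[:3,3]
for n,(a,b) in dict(bluecap=(610-320,68),tableR=(350,150),tableL=(220,50),whiteshoulder=(255,170),cap=(258,205),plate=(80,150),finger=(120,250),fing2=(330,250)).items(): print(n,d[b,a],np.median(P[b-3:b+4,a-3:a+4].reshape(-1,3),0).round(4))
b=np.load('b_side.npz')['P']; m=(b[...,0]>.3)&(b[...,0]<.42)&(b[...,1]>.24)&(b[...,1]<.36)&(b[...,2]>.15)&(b[...,2]<.17)
print('side blue cap',np.percentile(b[m],[5,50,95],axis=0).round(3))
E
```

```text
[[297.3186396354542, 0.0, 254.82376640809466], [0.0, 297.3186396354542, 189.93305113426877], [0.0, 0.0, 1.0]] [[-0.2042, 0.9411, 0.2697, 0.3918], [0.9788, 0.1921, 0.0709, 0.3049], [0.0149, 0.2784, -0.9603, 0.3218], [0.0, 0.0, 0.0, 1.0]] [0.4663 0.3224 0.1433] [  53.76   13.39  -17.75   -1.05  -58.67 -131.38]
bluecap 0.15160713 [0.3665 0.3217 0.1576]
tableR 0.32332668 [4.144e-01 4.249e-01 1.000e-04]
tableL 0.29106852 [ 3.378e-01  2.607e-01 -2.000e-04]
whiteshoulder 0.22213751 [0.438  0.3181 0.1038]
cap 0.17507969 [0.4475 0.321  0.1552]
plate 0.30463582 [0.4718 0.1166 0.0119]
finger 0.35546875 [ 5.968e-01  1.734e-01 -4.000e-04]
fing2 0.07937251 [0.4247 0.3342 0.2505]
side blue cap [[0.352 0.31  0.152]
 [0.365 0.326 0.157]
 [0.379 0.337 0.159]]
```

```bash
python3 - <<'E'
from h import *
s=r.get_state(); p,d,K,T=cap('wrist')
v,u=np.indices(d.shape);x=(u-K[0,2]);y=(v-K[1,2]);rr=np.hypot(x,y)+1e-9;th=rr/K[0,0]
P=np.stack([d*np.tan(th)*x/rr,d*np.tan(th)*y/rr,d],-1)@T[:3,:3].T+T[:3,3]
for b in range(190,320,8): print(b,[(a,*map(float,P[b,a].round(3))) for a in (200,240,255,270)])
cv2.imwrite('pics/w2.png',p[:,:,::-1]); print(s['tcp_pos'],s['gripper_width'])
E
```

```text
190 [(200, 0.495, 0.268, 0.0), (240, 0.451, 0.31, 0.118), (255, 0.448, 0.32, 0.122), (270, 0.447, 0.33, 0.119)]
198 [(200, 0.504, 0.269, -0.001), (240, 0.456, 0.311, 0.121), (255, 0.448, 0.319, 0.141), (270, 0.449, 0.33, 0.132)]
206 [(200, 0.514, 0.271, -0.0), (240, 0.454, 0.311, 0.145), (255, 0.448, 0.319, 0.157), (270, 0.448, 0.329, 0.151)]
214 [(200, 0.524, 0.272, 0.0), (240, 0.454, 0.312, 0.157), (255, 0.452, 0.32, 0.158), (270, 0.451, 0.329, 0.158)]
222 [(200, 0.534, 0.273, -0.001), (240, 0.459, 0.312, 0.157), (255, 0.457, 0.321, 0.158), (270, 0.456, 0.33, 0.157)]
230 [(200, 0.432, 0.297, 0.237), (240, 0.429, 0.309, 0.237), (255, 0.462, 0.322, 0.158), (270, 0.428, 0.319, 0.237)]
238 [(200, 0.433, 0.298, 0.241), (240, 0.43, 0.31, 0.241), (255, 0.468, 0.323, 0.157), (270, 0.428, 0.318, 0.242)]
246 [(200, 0.432, 0.299, 0.247), (240, 0.43, 0.31, 0.246), (255, 0.473, 0.325, 0.158), (270, 0.427, 0.318, 0.248)]
254 [(200, 0.432, 0.299, 0.251), (240, 0.43, 0.31, 0.252), (255, 0.562, 0.346, 0.0), (270, 0.429, 0.318, 0.251)]
262 [(200, 0.434, 0.3, 0.253), (240, 0.432, 0.31, 0.253), (255, 
[... 215 characters left out ...]
0.252), (255, 0.439, 0.316, 0.247), (270, 0.435, 0.319, 0.252)]
286 [(200, 0.442, 0.301, 0.252), (240, 0.44, 0.312, 0.252), (255, 0.468, 0.323, 0.209), (270, 0.437, 0.32, 0.254)]
294 [(200, 0.445, 0.301, 0.252), (240, 0.442, 0.312, 0.253), (255, 0.472, 0.323, 0.21), (270, 0.44, 0.32, 0.253)]
302 [(200, 0.447, 0.301, 0.253), (240, 0.445, 0.313, 0.253), (255, 0.578, 0.348, 0.076), (270, 0.443, 0.321, 0.253)]
310 [(200, 0.447, 0.302, 0.256), (240, 0.445, 0.313, 0.256), (255, 0.444, 0.317, 0.256), (270, 0.444, 0.321, 0.256)]
318 [(200, 0.445, 0.302, 0.263), (240, 0.443, 0.313, 0.262), (255, 0.442, 0.316, 0.263), (270, 0.442, 0.32, 0.262)]
[0.46634885 0.32242534 0.14333143] 0.00045256491258203937
```

View pics/w2.png

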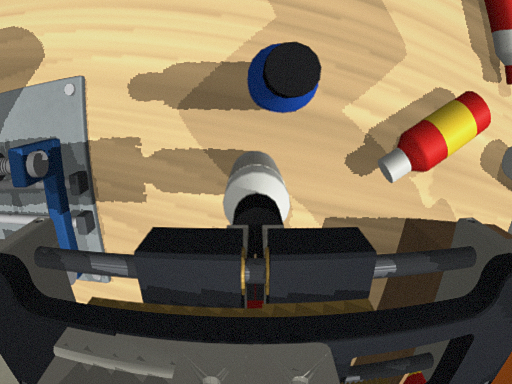

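The wrist view shows the shut fingers above the cap, at (255,235), with the bottle still upright and unmoved. The cameras agree with one another, so the hand really sits about 31 mm higher than the reported TCP. I open, go down by that much, and look again.

```bash
python3 -m inch '[{"x":0,"y":0,"z":0,"yaw":0},{"x":0,"y":0,"z":0,"yaw":0},{"x":0,"y":0,"z":0,"yaw":0},{"x":0,"y":0,"z":0,"yaw":0},{"x":0,"y":0,"z":0,"yaw":0}]' 1 && python3 -m inch '[{"x":0,"y":0,"z":0,"yaw":0},{"x":0,"y":0,"z":0,"yaw":0},{"x":0,"y":0,"z":0,"yaw":0},{"x":0,"y":0,"z":0,"yaw":0},{"x":0,"y":0,"z":0,"yaw":0}]' && python3 -m inch '[{"x":0,"y":0,"z":0,"yaw":0},{"x":0,"y":0,"z":0,"yaw":0},{"x":0,"y":0,"z":0,"yaw":0},{"x":0,"y":0,"z":0,"yaw":0},{"x":0,"y":0,"z":0,"yaw":0}]'; python3 - <<'E'
from h import *
p,d,K,T=cap('side');P=pts(d,K,T)
a=(P[...,0]>.40)&(P[...,0]<.53)&(P[...,1]>.24)&(P[...,1]<.44)
for lo,hi in((.16,.18),(.18,.2),(.2,.22),(.22,.24)):
  q=P[a&(P[...,2]>lo)&(P[...,2]<hi)]
  if len(q): print(lo,len(q),q.min(0).round(3),q.max(0).round(3))
cv2.imwrite('pics/s3.png',cv2.resize(p[190:300,160:280],(720,660))[:600,:,::-1])
E
python3 go.py
```

```text
time_s: 5.57
tcp_pos: [0.4663, 0.3224, 0.1433]
eef_rot: [179.2, -0.4, -168.2]
contact_force: [0.3, -0.3, -0.6]
gripper_width: 0.028
time_s: 5.98
tcp_pos: [0.4664, 0.3224, 0.1434]
eef_rot: [179.2, -0.4, -168.2]
contact_force: [0.6, 0.2, 0.4]
gripper_width: 0.0614
time_s: 6.4
tcp_pos: [0.4664, 0.3224, 0.1434]
eef_rot: [179.2, -0.4, -168.2]
contact_force: [1.2, -0.4, 0.3]
gripper_width: 0.0869
0.16 64 [0.444 0.318 0.16 ] [0.465 0.382 0.18 ]
0.18 85 [0.443 0.259 0.18 ] [0.484 0.383 0.2  ]
0.2 87 [0.442 0.273 0.2  ] [0.485 0.386 0.215]
0.22 186 [0.411 0.244 0.23 ] [0.487 0.414 0.24 ]
t 6.45 p [0.4664 0.3224 0.1434] rot [ 179.2    -0.45 -168.16] F [ 0.3  0.5 -0.6] w 0.0875
```

View pics/s3.png

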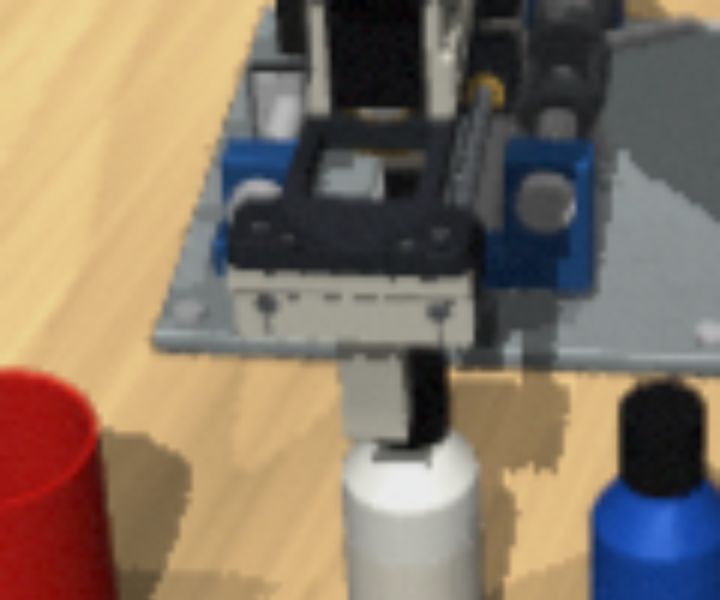

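The view shows the open finger ending at (375,440), beside the cap and too high. Its xy agrees with the reported pose, so I go down.

```bash
python3 -m inch '[{"x":0.1,"y":0,"z":0.5,"yaw":0},{"x":0.03,"y":0,"z":0.5,"yaw":0},{"x":0,"y":0,"z":0.2,"yaw":0},{"x":0,"y":0,"z":0,"yaw":0}]'; python3 - <<'E'
from h import *
p,d,K,T=cap('side');P=pts(d,K,T)
q=P[(P[...,0]>.40)&(P[...,0]<.53)&(P[...,1]>.37)&(P[...,1]<.395)&(P[...,2]>.1)&(P[...,2]<.2)]
print(np.percentile(q,[0,2,50,98,100],axis=0).round(4))
q=P[(P[...,0]>.44)&(P[...,0]<.53)&(P[...,1]>.395)&(P[...,1]<.44)&(P[...,2]>.15)]
print(np.percentile(q,[0,2,50,98,100],axis=0).round(4))
E
python3 go.py .463,.322,.112
```

```text
time_s: 6.78
tcp_pos: [0.4634, 0.3227, 0.1134]
eef_rot: [179.1, -0.3, -168.2]
contact_force: [-0.5, -0.1, -0.1]
gripper_width: 0.0875
[[0.4396 0.3706 0.1347]
 [0.4399 0.3743 0.1366]
 [0.4502 0.3804 0.1587]
 [0.4609 0.3857 0.1809]
 [0.4615 0.3861 0.1823]]
[[0.44   0.3952 0.1984]
 [0.441  0.3963 0.2015]
 [0.4628 0.4116 0.2319]
 [0.4831 0.4208 0.2438]
 [0.4855 0.4227 0.2453]]
t 6.83 p [0.4635 0.3228 0.1138] rot [ 179.12   -0.33 -168.15] F [ 0.  -0.1  0.6] w 0.0879
units to [0.463, 0.322, 0.112] [ 0.03 -0.03  0.07]
```

The tip is at 0.1345 with 0.1138 reported, so the true z is the reported z plus 0.032. I lower 9 mm more and grip.

```bash
python3 -m inch '[{"x":0.03,"y":0,"z":0.3,"yaw":0},{"x":0,"y":0,"z":0.05,"yaw":0}]' -1 30 && python3 -m inch '[{"x":0,"y":0,"z":0,"yaw":0},{"x":0,"y":0,"z":0,"yaw":0},{"x":0,"y":0,"z":0,"yaw":0},{"x":0,"y":0,"z":0,"yaw":0},{"x":0,"y":0,"z":0,"yaw":0}]' && python3 -m inch '[{"x":0,"y":0,"z":0,"yaw":0},{"x":0,"y":0,"z":0,"yaw":0},{"x":0,"y":0,"z":0,"yaw":0},{"x":0,"y":0,"z":0,"yaw":0},{"x":0,"y":0,"z":0,"yaw":0}]'
```

```text
time_s: 7.0
tcp_pos: [0.4633, 0.3233, 0.1056]
eef_rot: [179.1, -0.2, -168.1]
contact_force: [-0.3, -0.7, -0.7]
gripper_width: 0.0792
time_s: 7.42
tcp_pos: [0.4638, 0.3237, 0.1064]
eef_rot: [179.0, -0.2, -168.1]
contact_force: [0.1, -0.6, 0.1]
gripper_width: 0.0462
time_s: 7.83
tcp_pos: [0.464, 0.3236, 0.1068]
eef_rot: [179.0, -0.2, -168.1]
contact_force: [0.3, -0.2, -1.1]
gripper_width: 0.0305
```

Gripped: width 30.5 mm, stable. Now I lift.

```bash
python3 -m inch '[{"x":0,"y":0,"z":-0.4,"yaw":0},{"x":0,"y":0,"z":-0.8,"yaw":0},{"x":0,"y":0,"z":-1,"yaw":0},{"x":0,"y":0,"z":-1,"yaw":0},{"x":0,"y":0,"z":-1,"yaw":0}]' && python3 -m inch '[{"x":0,"y":0,"z":-0.8,"yaw":0},{"x":0,"y":0,"z":-0.2,"yaw":0},{"x":0,"y":0,"z":0,"yaw":0}]'
python3 go.py .632,.004,.235 .632,.004,.119
```

```text
time_s: 8.25
tcp_pos: [0.4607, 0.3183, 0.21]
eef_rot: [179.5, -0.9, -168.2]
contact_force: [1.0, -0.3, -1.8]
gripper_width: 0.0302
time_s: 8.5
tcp_pos: [0.4626, 0.3194, 0.2432]
eef_rot: [179.2, -0.5, -168.2]
contact_force: [0.4, 0.2, -4.2]
gripper_width: 0.0301
t 8.5 p [0.4626 0.3194 0.2432] rot [ 179.21   -0.51 -168.19] F [ 0.4  0.2 -4.2] w 0.0301
units to [0.632, 0.004, 0.235] [ -4.05 -13.74   0.1 ]
units to [0.632, 0.004, 0.119] [-0.04 -0.06  4.64]
```

```bash
python3 -m inch '[{"x":-0.2,"y":-0.5,"z":0,"yaw":0},{"x":-0.3,"y":-0.9,"z":0,"yaw":0},{"x":-0.3,"y":-1,"z":0,"yaw":0},{"x":-0.3,"y":-1,"z":0,"yaw":0},{"x":-0.3,"y":-1,"z":0,"yaw":0}]' && python3 -m inch '[{"x":-0.3,"y":-1,"z":0,"yaw":0},{"x":-0.3,"y":-1,"z":0,"yaw":0},{"x":-0.3,"y":-1,"z":0,"yaw":0},{"x":-0.3,"y":-1,"z":0,"yaw":0},{"x":-0.3,"y":-1,"z":0,"yaw":0}]' && python3 -m inch '[{"x":-0.3,"y":-0.9,"z":0,"yaw":0},{"x":-0.2,"y":-0.6,"z":0,"yaw":0},{"x":-0.2,"y":-0.4,"z":0,"yaw":0},{"x":0,"y":0,"z":0,"yaw":0}]'
python3 go.py .632,.004,.235 .632,.004,.119
```

```text
time_s: 8.92
tcp_pos: [0.5176, 0.2173, 0.2361]
eef_rot: [179.2, -0.9, -167.8]
contact_force: [1.1, 1.0, -2.1]
gripper_width: 0.0308
time_s: 9.33
tcp_pos: [0.5792, 0.0936, 0.2249]
eef_rot: [179.3, -1.6, -167.8]
contact_force: [1.0, -0.1, -2.2]
gripper_width: 0.0309
time_s: 9.67
tcp_pos: [0.6058, 0.0416, 0.2161]
eef_rot: [179.4, -2.2, -168.1]
contact_force: [0.1, -0.5, -2.5]
gripper_width: 0.0305
t 9.67 p [0.6058 0.0416 0.2161] rot [ 179.39   -2.24 -168.12] F [ 0.1 -0.5 -2.5] w 0.0305
units to [0.632, 0.004, 0.235] [-0.68 -1.68 -0.8 ]
units to [0.632, 0.004, 0.119] [-0.18 -0.05  4.64]
```

```bash
python3 -m inch '[{"x":-0.3,"y":-0.6,"z":-0.3,"yaw":0},{"x":-0.3,"y":-0.6,"z":-0.2,"yaw":0},{"x":-0.2,"y":-0.4,"z":0,"yaw":0},{"x":0,"y":0,"z":0,"yaw":0}]'
python3 go.py .636,.0046,.220 ; python3 - <<'E'
from cl import *
for n in('side','top'):
    p,q=clampframe(n); z=q[...,2]+.08
    np.savez('v_'+n,p=p,q=q)
    for lo,hi in((.12,.14),(.14,.16),(.17,.2),(.21,.225)):
        m=(z>lo)&(z<hi)&(abs(q[...,0]-.13)<.045)&(abs(q[...,1])<.045); a=q[m]
        if len(a)>5: print(n,lo,len(a),np.percentile(a,[1,50,99],axis=0)[:,:2].round(4).tolist(),a[:,2].min()+.08)
E
```

```text
time_s: 10.0
tcp_pos: [0.6327, 0.0053, 0.2226]
eef_rot: [179.3, -2.7, -168.1]
contact_force: [-0.1, 0.7, -2.8]
gripper_width: 0.0303
t 10.0 p [0.6327 0.0053 0.2226] rot [ 179.33   -2.68 -168.14] F [-0.1  0.7 -2.8] w 0.0303
units to [0.636, 0.0046, 0.22] [-0.13 -0.06  0.1 ]
side 0.12 110 [[0.0994, -0.0005], [0.121, 0.0224], [0.1471, 0.0295]] 0.12018521600764664
side 0.14 112 [[0.1007, 0.0036], [0.1206, 0.0224], [0.1492, 0.0309]] 0.1400259366879456
side 0.17 180 [[0.1015, -0.0006], [0.1221, 0.0221], [0.1511, 0.0301]] 0.17030073315886407
side 0.21 103 [[0.1033, 0.0009], [0.1252, 0.0217], [0.1535, 0.0296]] 0.21019838946360547
top 0.12 59 [[0.1008, -0.0199], [0.104, 0.008], [0.1217, 0.0278]] 0.12010244507098755
top 0.14 71 [[0.1016, -0.0189], [0.1053, 0.0082], [0.1271, 0.0285]] 0.14019195790965377
top 0.17 126 [[0.1027, -0.0209], [0.1071, 0.0081], [0.1254, 0.0283]] 0.17011445903807443
top 0.21 83 [[0.1048, -0.0199], [0.1095, 0.0059], [0.1318, 0.0284]] 0.21013150437473083
```

```bash
python3 -m inch '[{"x":-0.15,"y":-0.1,"z":0.3,"yaw":0},{"x":-0.12,"y":0,"z":0.7,"yaw":0},{"x":-0.08,"y":0,"z":0.8,"yaw":0},{"x":-0.05,"y":0,"z":0.8,"yaw":0},{"x":-0.05,"y":0,"z":0.5,"yaw":0}]' && python3 -m inch '[{"x":0,"y":0,"z":0.2,"yaw":0},{"x":0,"y":0,"z":0,"yaw":0}]'
python3 go.py .636,.0026,.119 ; python3 - <<'E'
from cl import *
for n in('side','top'):
    p,q=clampframe(n); z=q[...,2]+.08
    for lo,hi in((.05,.07),(.07,.09),(.1,.115)):
        m=(z>lo)&(z<hi)&(abs(q[...,0]-.13)<.045)&(abs(q[...,1])<.029); a=q[m]
        if len(a)>5: print(n,lo,len(a),np.percentile(a,[1,50,99],axis=0)[:,:2].round(4).tolist())
E
```

```text
time_s: 10.52
tcp_pos: [0.6406, 0.0101, 0.1436]
eef_rot: [179.2, -2.3, -167.9]
contact_force: [-0.8, 0.1, -3.3]
gripper_width: 0.0305
time_s: 10.68
tcp_pos: [0.6378, 0.0111, 0.1338]
eef_rot: [179.2, -2.6, -167.9]
contact_force: [-0.5, 0.7, -1.4]
gripper_width: 0.0305
t 10.68 p [0.6378 0.0111 0.1338] rot [ 179.2    -2.63 -167.86] F [-0.5  0.7 -1.4] w 0.0305
units to [0.636, 0.0026, 0.119] [ 0.11 -0.33  0.59]
side 0.05 20 [[0.1067, 0.0079], [0.1094, 0.0162], [0.1564, 0.0261]]
side 0.07 41 [[0.1066, 0.0039], [0.1128, 0.0203], [0.1585, 0.0285]]
side 0.1 55 [[0.108, 0.0036], [0.1229, 0.0236], [0.1558, 0.029]]
top 0.05 48 [[0.1084, -0.0165], [0.1119, 0.0074], [0.1232, 0.0288]]
top 0.07 49 [[0.1087, -0.0156], [0.1127, 0.0087], [0.1219, 0.0285]]
top 0.1 51 [[0.1102, -0.0151], [0.1136, 0.0062], [0.1233, 0.0279]]
```

```bash
python3 -m inch '[{"x":0.0,"y":-0.24,"z":0.1,"yaw":0},{"x":0,"y":0,"z":0.15,"yaw":0},{"x":0,"y":0,"z":0.1,"yaw":0}]' && python3 -m inch '[{"x":0,"y":0,"z":0.1,"yaw":0},{"x":0,"y":0,"z":0.06,"yaw":0}]'
python3 go.py .636,.0056,.119
```

```text
time_s: 11.03
tcp_pos: [0.6417, 0.0054, 0.1295]
eef_rot: [179.2, -2.2, -167.8]
contact_force: [-0.4, -0.8, -2.5]
gripper_width: 0.0305
time_s: 11.2
tcp_pos: [0.6419, 0.0051, 0.1259]
eef_rot: [179.2, -2.1, -167.8]
contact_force: [0.5, 0.1, -2.6]
gripper_width: 0.0305
t 11.2 p [0.6419 0.0051 0.1259] rot [ 179.23   -2.1  -167.81] F [ 0.5  0.1 -2.6] w 0.0305
units to [0.636, 0.0056, 0.119] [0.22 0.07 0.29]
```

```bash
python3 -m inch '[{"x":0.12,"y":0,"z":0.1,"yaw":0},{"x":0,"y":0,"z":0.08,"yaw":0},{"x":0,"y":0,"z":0.06,"yaw":0}]' && python3 -m inch '[{"x":0,"y":0,"z":0.06,"yaw":0},{"x":0,"y":0,"z":0.05,"yaw":0}]'
python3 go.py .636,.0046,.119
```

```text
time_s: 11.45
tcp_pos: [0.6386, 0.0044, 0.1199]
eef_rot: [179.2, -2.0, -167.8]
contact_force: [-0.6, -0.2, -2.0]
gripper_width: 0.0305
time_s: 11.62
tcp_pos: [0.6396, 0.0043, 0.1195]
eef_rot: [179.3, -1.9, -167.8]
contact_force: [-3.9, 0.8, 8.1]
gripper_width: 0.0302
t 11.62 p [0.6396 0.0043 0.1195] rot [ 179.3    -1.89 -167.77] F [-3.9  0.8  8.1] w 0.0302
units to [0.636, 0.0046, 0.119] [0.14 0.04 0.03]
```

The plate is felt: +10 N of change at z = 0.1195. I release the bottle, retreat upwards, and check.

```bash
python3 -m inch '[{"x":0,"y":0,"z":0,"yaw":0},{"x":0,"y":0,"z":0,"yaw":0},{"x":0,"y":0,"z":0,"yaw":0},{"x":0,"y":0,"z":0,"yaw":0},{"x":0,"y":0,"z":0,"yaw":0}]' 0.4 && python3 -m inch '[{"x":0,"y":0,"z":-0.1,"yaw":0},{"x":0,"y":0,"z":-0.5,"yaw":0},{"x":0,"y":0,"z":-0.9,"yaw":0},{"x":0,"y":0,"z":-0.9,"yaw":0},{"x":0,"y":0,"z":-0.6,"yaw":0}]' && python3 -m inch '[{"x":0.5,"y":0,"z":-0.2,"yaw":0},{"x":1,"y":0,"z":0,"yaw":0},{"x":1,"y":0,"z":0,"yaw":0},{"x":1,"y":0,"z":0,"yaw":0},{"x":1,"y":0,"z":0,"yaw":0}]' -1 
python3 go.py
python3 - <<'E'
from cl import *
for n in('side','top'):
    p,q=clampframe(n); z=q[...,2]+.08
    for lo,hi in((.05,.09),(.1,.115),(.143,.165),(.166,.175)):
        m=(z>lo)&(z<hi)&(abs(q[...,0]-.13)<.045)&(abs(q[...,1])<.031); a=q[m]
        if len(a)>5: print(n,lo,len(a),np.percentile(a,[1,50,99],axis=0)[:,:2].round(4).tolist())
    pads(p,q); spokes(p,q); 
E
```

```text
time_s: 12.03
tcp_pos: [0.6409, 0.0045, 0.1211]
eef_rot: [179.3, -1.7, -167.7]
contact_force: [-0.6, -0.1, -0.5]
gripper_width: 0.0577
time_s: 12.45
tcp_pos: [0.6404, 0.0035, 0.1937]
eef_rot: [179.3, -2.3, -167.8]
contact_force: [0.8, 0.0, 0.3]
gripper_width: 0.0613
time_s: 12.87
tcp_pos: [0.5298, -0.0209, 0.2043]
eef_rot: [179.4, -2.1, -167.8]
contact_force: [0.5, 0.4, 0.9]
gripper_width: 0.0337
t 12.87 p [ 0.5298 -0.0209  0.2043] rot [ 179.36   -2.06 -167.76] F [0.5 0.4 0.9] w 0.0337
side 0.05 83 [[0.1049, -0.0027], [0.1121, 0.0139], [0.1553, 0.0288]]
side 0.1 80 [[0.106, 0.0013], [0.1285, 0.0212], [0.155, 0.0277]]
side 0.143 77 [[0.1154, -0.0018], [0.1276, 0.0112], [0.1444, 0.0177]]
side 0.166 54 [[0.1158, -0.0172], [0.1305, 0.0008], [0.1465, 0.0154]]
pads y hist {10: 1, 12: 1, 14: 1, 16: 2, 18: 7, 20: 12, 22: 10, 24: 7, 26: 1, 28: 2, 30: 1, 32: 2, 34: 4, 36: 3, 38: 6, 40: 16, 42: 27, 44: 28, 46: 21, 48: 4, 50: 4, 52: 2, 54: 2, 56: 3, 58: 3}
spokes {-90: 3, -80: 33, -70: 7, 0: 7, 10: 31, 90: 3, 100: 27, 110: 4, 140: 7}
angle mod 90: 15.0
pads y hist {36: 2, 38: 4, 40: 6, 42: 10, 44: 10, 46: 4, 50: 1, 52: 1, 54: 1, 56: 1, 58: 1}
spokes {-80: 20, -70: 46, 0: 7, 10: 36, 90: 2, 100: 12, 140: 9}
angle mod 90: 17.8
```

The bottle stands upright at clamp x = 131 mm, y = 0, released, with the spokes untouched at about +16°. Next I put the shut fingers behind the upper spoke.

```bash
cat > st.py <<'E'
from cl import *
def st(*tg):
    s=r.get_state(); from scipy.spatial.transform import Rotation as Ro
    R=Ro.from_euler('xyz',s['eef_rot'],degrees=True).as_matrix(); p=s['tcp_pos']
    tip=C@(p-.021*R[:,2]-H); F=-(C@s['contact_force'])
    print('t',round(s['time_s'],2),'tip_c mm',(tip*1000).round(1),'rot',s['eef_rot'].round(1),'F on spoke',F.round(1),'tq tip',round(tip[2]*F[0]-(tip[0]+.0095)*F[2],3))
    for g in tg:
        print('units to',g,(R.T@C.T@(np.array(g)/1000-tip)/.025).round(2)); tip=np.array(g)/1000
if __name__=='__main__':
    import sys; st(*[[float(x) for x in a.split(',')] for a in sys.argv[1:]])
E
python3 st.py -24,0,80 -24,0,30
```

```text
t 12.97 tip_c mm [ 23.7  -2.  146.2] rot [ 179.3   -2.  -167.8] F on spoke [-0.7 -1.  -0.1] tq tip -0.094
units to [-24.0, 0.0, 80.0] [1.81 0.06 2.72]
units to [-24.0, 0.0, 30.0] [-0.07 -0.02  2.  ]
```

```bash
python3 -m inch '[{"x":0.9,"y":0.06,"z":0.1,"yaw":0},{"x":0.8,"y":0,"z":0.6,"yaw":0},{"x":0.2,"y":0,"z":1,"yaw":0},{"x":0,"y":0,"z":0.8,"yaw":0},{"x":0,"y":0,"z":0.3,"yaw":0}]' -1 60 
python3 st.py -24,0,30
```

```text
time_s: 13.38
tcp_pos: [0.4761, -0.0303, 0.1373]
eef_rot: [179.3, -1.6, -167.8]
contact_force: [-0.6, 0.1, -1.3]
gripper_width: 0.0005
t 13.38 tip_c mm [-28.9  -0.1  78.2] rot [ 179.3   -1.6 -167.8] F on spoke [ 0.6 -0.3  1.3] tq tip 0.071
units to [-24.0, 0.0, 30.0] [-0.25 -0.02  1.92]
```

```bash
python3 -m inch '[{"x":-0.1,"y":0,"z":0.7,"yaw":0},{"x":-0.1,"y":0,"z":0.7,"yaw":0},{"x":0,"y":0,"z":0.4,"yaw":0},{"x":0,"y":0,"z":0.1,"yaw":0},{"x":0,"y":0,"z":0,"yaw":0}]'
python3 st.py -24,0,30
python3 - <<'E'
from cl import *
p,q=clampframe('side'); spokes(p,q)
cv2.imwrite('pics/s4.png',cv2.resize(p[160:260,180:300].astype(np.uint8),(720,600),interpolation=cv2.INTER_CUBIC)[...,::-1])
E
```

```text
time_s: 13.8
tcp_pos: [0.4794, -0.0293, 0.0871]
eef_rot: [179.3, -1.7, -167.7]
contact_force: [0.7, -0.4, 0.0]
gripper_width: 0.0005
t 13.8 tip_c mm [-25.5   0.2  28. ] rot [ 179.3   -1.7 -167.7] F on spoke [-0.6  0.5 -0. ] tq tip -0.016
units to [-24.0, 0.0, 30.0] [-0.06 -0.01 -0.08]
spokes {-90: 3, -80: 32, -70: 7, -50: 1, 0: 6, 10: 13, 90: 4, 100: 25, 110: 5, 140: 9}
angle mod 90: 15.5
```

View pics/s4.png

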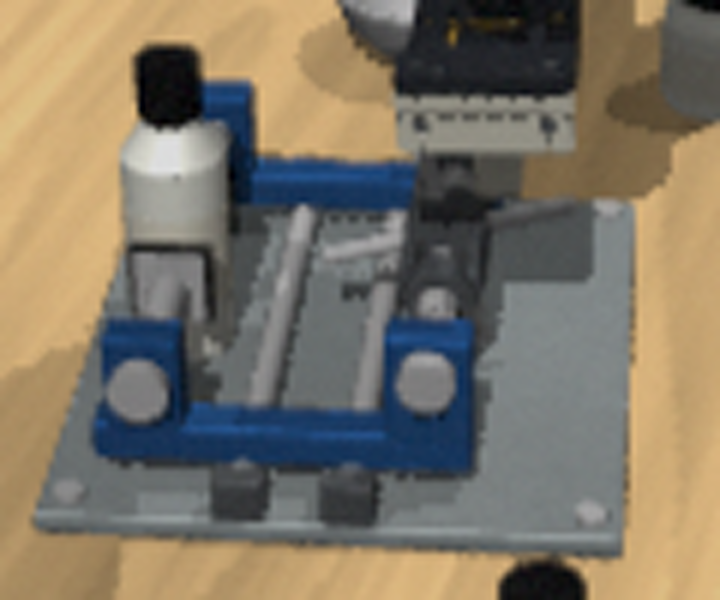

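The view shows the bottle standing between the pads at (170,180) and the fingers behind the hub and upper spoke at (450,200). First push.

```bash
python3 -m inch '[{"x":-0.3,"y":0,"z":0,"yaw":0},{"x":-0.3,"y":0,"z":0,"yaw":0},{"x":-0.3,"y":0,"z":0,"yaw":0}]'; python3 st.py; python3 -m inch '[{"x":-0.3,"y":0,"z":0,"yaw":0},{"x":-0.3,"y":0,"z":0,"yaw":0}]'; python3 st.py;  python3 -m inch '[{"x":-0.3,"y":0,"z":0,"yaw":0},{"x":-0.3,"y":0,"z":0,"yaw":0}]'; python3 st.py
```

```text
time_s: 14.1
tcp_pos: [0.5008, -0.0248, 0.0882]
eef_rot: [179.3, -1.8, -167.8]
contact_force: [-13.1, -1.7, 0.2]
gripper_width: 0.0002
t 14.1 tip_c mm [-3.5  0.2 29.1] rot [ 179.3   -1.8 -167.8] F on spoke [13.1 -1.  -0.2] tq tip 0.384
time_s: 14.27
tcp_pos: [0.5075, -0.0235, 0.0856]
eef_rot: [179.3, -2.9, -167.9]
contact_force: [-12.6, -0.5, 2.4]
gripper_width: 0.0007
t 14.27 tip_c mm [ 3.7  0.  26.6] rot [ 179.3   -2.9 -167.9] F on spoke [12.4 -2.2 -2.4] tq tip 0.362
time_s: 14.43
tcp_pos: [0.5127, -0.0224, 0.0823]
eef_rot: [179.2, -4.1, -168.1]
contact_force: [-14.4, 0.0, 3.2]
gripper_width: 0.0007
t 14.43 tip_c mm [ 9.4  0.  23.3] rot [ 179.2   -4.1 -168.1] F on spoke [14.1 -3.  -3.2] tq tip 0.389
```

```bash
python3 -m inch '[{"x":-0.5,"y":0,"z":-0.2,"yaw":0},{"x":-0.5,"y":0,"z":-0.15,"yaw":0}]'; python3 st.py;  python3 - <<'E'
from cl import *
p,q=clampframe('side'); spokes(p,q); p,q=clampframe('top'); spokes(p,q)
E
```

```text
time_s: 14.6
tcp_pos: [0.5282, -0.0198, 0.0867]
eef_rot: [179.2, -5.3, -168.2]
contact_force: [-8.9, -1.4, 4.5]
gripper_width: 0.0005
t 14.6 tip_c mm [25.6 -0.7 27.6] rot [ 179.2   -5.3 -168.2] F on spoke [ 9.  -0.4 -4.5] tq tip 0.404
spokes {-130: 15, -120: 24, -50: 2, -40: 24, -30: 12, 10: 2, 40: 2, 50: 23, 60: 5, 140: 22}
angle mod 90: -33.6
spokes {-120: 48, -110: 4, -40: 5, -30: 33, -20: 1, 20: 2}
angle mod 90: -26.0
```

```bash
python3 -m inch '[{"x":-0.4,"y":0.03,"z":0,"yaw":0},{"x":0.1,"y":0,"z":-0.6,"yaw":0},{"x":0,"y":0,"z":-1,"yaw":0},{"x":0.3,"y":0,"z":-0.8,"yaw":0},{"x":1,"y":0,"z":0,"yaw":0}]'; python3 -m inch '[{"x":1,"y":0,"z":0,"yaw":0},{"x":1,"y":0,"z":0,"yaw":0},{"x":0.4,"y":0,"z":0.2,"yaw":0}]'; python3 st.py -60,0,85 -60,0,40;  python3 - <<'E'
from cl import *
p,q=clampframe('side'); spokes(p,q); p,q=clampframe('top'); spokes(p,q)
E
```

```text
time_s: 15.12
tcp_pos: [0.5172, -0.0229, 0.1507]
eef_rot: [179.3, -5.0, -168.2]
contact_force: [1.7, 0.5, 1.0]
gripper_width: 0.0007
time_s: 15.37
tcp_pos: [0.4606, -0.0345, 0.1545]
eef_rot: [179.3, -4.3, -168.2]
contact_force: [-0.4, -0.3, -0.5]
gripper_width: 0.0003
t 15.37 tip_c mm [-43.9  -1.   95.4] rot [ 179.3   -4.3 -168.2] F on spoke [0.5 0.2 0.5] tq tip 0.065
units to [-60.0, 0.0, 85.0] [0.61 0.03 0.47]
units to [-60.0, 0.0, 40.0] [-0.13 -0.02  1.79]
spokes {-120: 25, -110: 15, -40: 6, -30: 31, -20: 1, 50: 10, 60: 27, 70: 1, 140: 7}
angle mod 90: -26.9
spokes {-120: 4, -110: 6}
angle mod 90: nancl.py:12: RuntimeWarning: Mean of empty slice.
  up=abs(a)<100; print('angle mod 90:',round(np.degrees(np.angle(np.exp(1j*b[up]).mean()))/4,1))
  ret = ret.dtype.type(ret / rcount)
```

```bash
python3 -m inch '[{"x":0.7,"y":0.03,"z":0.3,"yaw":0},{"x":0.1,"y":0,"z":0.8,"yaw":0},{"x":-0.05,"y":0,"z":0.8,"yaw":0},{"x":-0.05,"y":0,"z":0.3,"yaw":0}]'; python3 st.py -60,0,42; python3 -m inch '[{"x":-0.5,"y":0,"z":0,"yaw":0},{"x":-0.6,"y":0,"z":-0.1,"yaw":0}]'; python3 st.py 0,0,38
```

```text
time_s: 15.8
tcp_pos: [0.4467, -0.0355, 0.1023]
eef_rot: [179.3, -3.6, -168.1]
contact_force: [-0.4, -0.3, -0.2]
gripper_width: 0.0004
t 15.8 tip_c mm [-58.    0.9  43.3] rot [ 179.3   -3.6 -168.1] F on spoke [0.5 0.2 0.2] tq tip 0.028
units to [-60.0, 0.0, 42.0] [ 0.08 -0.04  0.05]
time_s: 15.97
tcp_pos: [0.4722, -0.0304, 0.1017]
eef_rot: [179.3, -3.9, -168.1]
contact_force: [-10.6, -2.0, 9.4]
gripper_width: 0.0003
t 15.97 tip_c mm [-31.9   0.6  42.7] rot [ 179.3   -3.9 -168.1] F on spoke [10.8 -0.2 -9.4] tq tip 0.251
units to [0.0, 0.0, 38.0] [-1.28 -0.02  0.1 ]
```

```bash
python3 -m inch '[{"x":-0.6,"y":0,"z":0,"yaw":0},{"x":-0.6,"y":0,"z":0,"yaw":0}]'; python3 st.py 10,0,34; python3 -m inch '[{"x":-0.6,"y":0,"z":0,"yaw":0},{"x":-0.6,"y":0,"z":0,"yaw":0}]'; python3 st.py 32,0,27;  python3 - <<'E'
from cl import *
p,q=clampframe('side'); spokes(p,q)
E
```

```text
time_s: 16.13
tcp_pos: [0.5009, -0.025, 0.1002]
eef_rot: [179.4, -4.4, -168.1]
contact_force: [-10.3, 0.3, 2.8]
gripper_width: 0.0004
t 16.13 tip_c mm [-2.5 -0.1 41.1] rot [ 179.4   -4.4 -168.1] F on spoke [10.  -2.4 -2.8] tq tip 0.432
units to [10.0, 0.0, 34.0] [-0.52 -0.    0.25]
time_s: 16.3
tcp_pos: [0.526, -0.0201, 0.0958]
eef_rot: [179.4, -5.4, -168.2]
contact_force: [-9.2, -2.1, 1.8]
gripper_width: 0.0005
t 16.3 tip_c mm [23.4 -0.5 36.7] rot [ 179.4   -5.4 -168.2] F on spoke [ 9.4  0.2 -1.8] tq tip 0.405
units to [32.0, 0.0, 27.0] [-0.38  0.02  0.36]
spokes {-140: 16, -130: 21, -60: 4, -50: 25, -40: 11, 10: 3, 20: 1, 30: 3, 40: 28, 50: 1, 130: 22, 140: 20}
angle mod 90: -45.0
```

```bash
python3 -m inch '[{"x":-0.4,"y":0,"z":0.3,"yaw":0},{"x":-0.6,"y":0,"z":-0.1,"yaw":0}]'; python3 st.py;  python3 - <<'E'
from cl import *
p,q=clampframe('side'); spokes(p,q)
E
```

```text
time_s: 16.52
tcp_pos: [0.5509, -0.0157, 0.0872]
eef_rot: [179.4, -5.8, -168.2]
contact_force: [-0.0, -0.1, -0.3]
gripper_width: 0.0004
t 16.52 tip_c mm [48.8 -1.3 28.1] rot [ 179.4   -5.8 -168.2] F on spoke [0.  0.1 0.3] tq tip -0.013
spokes {-120: 13, -110: 28, -100: 1, -40: 1, -30: 28, -20: 11, 30: 1, 40: 2, 50: 5, 60: 20, 70: 7, 140: 7}
angle mod 90: -24.0
```

```bash
python3 -m inch '[{"x":0,"y":0.04,"z":-0.7,"yaw":0},{"x":0.2,"y":0,"z":-1,"yaw":0},{"x":1,"y":0,"z":-0.4,"yaw":0},{"x":1,"y":0,"z":0,"yaw":0},{"x":1,"y":0,"z":0,"yaw":0}]'; python3 -m inch '[{"x":1,"y":0,"z":0,"yaw":0},{"x":0.4,"y":0,"z":0.2,"yaw":0},{"x":0,"y":0,"z":0.4,"yaw":0}]'; python3 st.py -60,0,85 -60,0,42;  python3 - <<'E'
from cl import *
p,q=clampframe('side'); spokes(p,q); pads(p,q)
E
```

```text
time_s: 16.98
tcp_pos: [0.4942, -0.0278, 0.1504]
eef_rot: [179.7, -5.1, -168.0]
contact_force: [-0.7, 0.1, 0.1]
gripper_width: 0.0004
time_s: 17.23
tcp_pos: [0.4606, -0.0349, 0.1433]
eef_rot: [179.7, -4.3, -167.9]
contact_force: [0.7, -0.4, 0.3]
gripper_width: 0.0005
t 17.23 tip_c mm [-44.   -1.2  84.2] rot [ 179.7   -4.3 -167.9] F on spoke [-0.6  0.5 -0.3] tq tip -0.06
units to [-60.0, 0.0, 85.0] [0.64 0.05 0.02]
units to [-60.0, 0.0, 42.0] [-0.13 -0.01  1.72]
spokes {-120: 15, -110: 25, -100: 2, -30: 30, -20: 9, 50: 1, 60: 31, 70: 6, 140: 10}
angle mod 90: -22.9
pads y hist {14: 1, 16: 10, 18: 3, 20: 5, 22: 7, 24: 3, 26: 2, 28: 2, 30: 6, 32: 3, 34: 13, 36: 17, 38: 22, 40: 23, 42: 15, 44: 7, 46: 1, 48: 2, 50: 4, 52: 1, 54: 3, 56: 1, 58: 5}
```

Third push, using the same pattern.

```bash
python3 -m inch '[{"x":0.7,"y":0.04,"z":0.2,"yaw":0},{"x":0,"y":0,"z":0.8,"yaw":0},{"x":-0.1,"y":0,"z":0.6,"yaw":0},{"x":-0.05,"y":0,"z":0,"yaw":0}]'; python3 st.py -60,0,42; python3 -m inch '[{"x":-0.5,"y":0,"z":0,"yaw":0},{"x":-0.6,"y":0,"z":0,"yaw":0}]'; python3 st.py 0,0,40; python3 -m inch '[{"x":-0.6,"y":0,"z":0,"yaw":0},{"x":-0.6,"y":0,"z":0,"yaw":0}]'; python3 st.py 23,0,36
```

```text
time_s: 17.62
tcp_pos: [0.4487, -0.0356, 0.101]
eef_rot: [179.7, -4.1, -167.9]
contact_force: [-0.5, -0.6, -0.3]
gripper_width: 0.0003
t 17.62 tip_c mm [-55.9   0.5  41.9] rot [ 179.7   -4.1 -167.9] F on spoke [0.6 0.5 0.3] tq tip 0.038
units to [-60.0, 0.0, 42.0] [ 0.16 -0.02  0.01]
time_s: 17.78
tcp_pos: [0.4752, -0.0303, 0.0988]
eef_rot: [179.7, -4.4, -167.9]
contact_force: [-10.8, -1.8, 8.0]
gripper_width: 0.0005
t 17.78 tip_c mm [-28.8   0.2  39.8] rot [ 179.7   -4.4 -167.9] F on spoke [11.  -0.5 -8. ] tq tip 0.28
units to [0.0, 0.0, 40.0] [-1.15 -0.01 -0.1 ]
time_s: 17.95
tcp_pos: [0.5034, -0.0249, 0.0967]
eef_rot: [179.8, -5.0, -167.9]
contact_force: [-11.1, -1.3, 1.8]
gripper_width: 0.0004
t 17.95 tip_c mm [ 0.1 -0.3 37.6] rot [ 179.8   -5.  -167.9] F on spoke [11.1 -1.  -1.8] tq tip 0.436
units to [23.0, 0.0, 36.0] [-0.92  0.01 -0.02]
```

```bash
python3 -m inch '[{"x":-0.5,"y":0,"z":-0.1,"yaw":0},{"x":-0.5,"y":0,"z":-0.1,"yaw":0}]'; python3 st.py 23,0,36; python3 -m inch '[{"x":-0.4,"y":0,"z":0.1,"yaw":0},{"x":-0.4,"y":0,"z":0,"yaw":0}]'; python3 st.py 32,0,27;  python3 - <<'E'
from cl import *
p,q=clampframe('side'); spokes(p,q); pads(p,q)
E
```

```text
time_s: 18.12
tcp_pos: [0.5234, -0.0211, 0.0968]
eef_rot: [179.8, -6.0, -168.0]
contact_force: [-9.2, -1.6, 2.2]
gripper_width: 0.0005
t 18.12 tip_c mm [20.9 -0.8 37.6] rot [ 179.8   -6.  -168. ] F on spoke [ 9.4 -0.3 -2.2] tq tip 0.419
units to [23.0, 0.0, 36.0] [-0.09  0.03  0.06]
time_s: 18.28
tcp_pos: [0.5404, -0.0183, 0.0908]
eef_rot: [179.8, -6.8, -168.0]
contact_force: [-5.8, -2.1, 3.3]
gripper_width: 0.0005
t 18.28 tip_c mm [38.4 -1.5 31.6] rot [ 179.8   -6.8 -168. ] F on spoke [ 6.1  0.8 -3.3] tq tip 0.349
units to [32.0, 0.0, 27.0] [0.23 0.06 0.21]
spokes {-130: 4, -120: 35, -110: 4, -40: 16, -30: 25, 30: 5, 40: 1, 50: 16, 60: 13, 140: 10}
angle mod 90: -30.7
pads y hist {16: 3, 18: 3, 20: 5, 22: 5, 24: 8, 26: 1, 30: 13, 32: 18, 34: 22, 36: 25, 38: 20, 40: 7, 42: 2, 44: 2, 46: 2, 48: 4, 50: 1, 52: 4, 56: 4, 58: 3}
```

```bash
python3 -m inch '[{"x":0.1,"y":0.05,"z":-0.7,"yaw":0},{"x":0.2,"y":0,"z":-1,"yaw":0},{"x":1,"y":0,"z":-0.4,"yaw":0},{"x":1,"y":0,"z":0,"yaw":0},{"x":1,"y":0,"z":0,"yaw":0}]'; python3 -m inch '[{"x":1,"y":0.05,"z":0.1,"yaw":0},{"x":0.8,"y":0,"z":0.3,"yaw":0},{"x":0.1,"y":0,"z":0.8,"yaw":0},{"x":-0.1,"y":0,"z":0.8,"yaw":0}]'; python3 st.py -60,0,42;  python3 - <<'E'
from cl import *
p,q=clampframe('side'); spokes(p,q)
E
```

```text
time_s: 18.75
tcp_pos: [0.4793, -0.031, 0.1537]
eef_rot: [-179.9, -6.7, -167.9]
contact_force: [-0.0, -0.1, 0.2]
gripper_width: 0.0005
time_s: 19.08
tcp_pos: [0.4355, -0.0393, 0.1162]
eef_rot: [-179.9, -5.6, -167.8]
contact_force: [0.1, 0.5, 0.2]
gripper_width: 0.0004
t 19.08 tip_c mm [-69.   -0.2  57.1] rot [-179.9   -5.6 -167.8] F on spoke [-0.2 -0.5 -0.2] tq tip -0.02
units to [-60.0, 0.0, 42.0] [-0.42  0.01  0.56]
spokes {-130: 1, -120: 32, -110: 7, -40: 11, -30: 28, 50: 18, 60: 20, 140: 10}
angle mod 90: -28.7
```

```bash
python3 -m inch '[{"x":-0.4,"y":0,"z":0.5,"yaw":0},{"x":-0.5,"y":0,"z":0,"yaw":0},{"x":-0.5,"y":0,"z":0,"yaw":0}]'; python3 st.py -60,0,42; python3 -m inch '[{"x":-0.5,"y":0,"z":-0.1,"yaw":0},{"x":-0.4,"y":0,"z":-0.1,"yaw":0}]'; python3 st.py 0,0,40; python3 -m inch '[{"x":-0.4,"y":0,"z":0,"yaw":0}]'; python3 st.py 23,0,36
```

```text
time_s: 19.38
tcp_pos: [0.4681, -0.0325, 0.0982]
eef_rot: [-179.9, -6.0, -167.8]
contact_force: [-12.2, -2.3, 10.6]
gripper_width: 0.0005
t 19.38 tip_c mm [-35.5  -0.3  39.1] rot [-179.9   -6.  -167.8] F on spoke [ 12.4  -0.3 -10.6] tq tip 0.209
units to [-60.0, 0.0, 42.0] [ 0.99  0.01 -0.01]
time_s: 19.55
tcp_pos: [0.4898, -0.0281, 0.1009]
eef_rot: [-179.9, -6.6, -167.9]
contact_force: [-5.5, -0.9, -3.4]
gripper_width: 0.0007
t 19.55 tip_c mm [-13.2  -0.5  41.8] rot [-179.9   -6.6 -167.9] F on spoke [ 5.6 -0.3  3.4] tq tip 0.247
units to [0.0, 0.0, 40.0] [-0.53  0.02  0.01]
time_s: 19.63
tcp_pos: [0.4991, -0.0262, 0.1002]
eef_rot: [-179.9, -6.9, -167.9]
contact_force: [-9.6, -0.6, 4.9]
gripper_width: 0.0005
t 19.63 tip_c mm [-3.7 -0.6 41.1] rot [-179.9   -6.9 -167.9] F on spoke [ 9.5 -1.4 -4.9] tq tip 0.419
units to [23.0, 0.0, 36.0] [-1.08  0.02  0.07]
```

```bash
for i in 1; do python3 -m inch '[{"x":-0.3,"y":0,"z":-0.05,"yaw":0}]' >/dev/null; python3 st.py;  python3 -m inch '[{"x":-0.3,"y":0,"z":-0.05,"yaw":0}]' >/dev/null; python3 st.py;  python3 -m inch '[{"x":-0.3,"y":0,"z":-0.05,"yaw":0}]'>/dev/null; python3 st.py; done;  python3 - <<'E'
from cl import *
p,q=clampframe('side'); spokes(p,q)
E
```

```text
t 19.72 tip_c mm [ 2.6 -0.6 41.1] rot [-179.9   -7.3 -167.9] F on spoke [10.7 -0.8  2.4] tq tip 0.409
t 19.8 tip_c mm [ 7.8 -0.8 40.7] rot [-179.9   -7.9 -168. ] F on spoke [11.8 -0.2  1.9] tq tip 0.448
t 19.88 tip_c mm [12.6 -1.  40.2] rot [-179.9   -8.4 -168.1] F on spoke [11.1 -0.5  0.6] tq tip 0.433
spokes {-150: 20, -140: 15, -70: 4, -60: 32, -50: 6, 0: 6, 20: 6, 30: 23, 110: 1, 120: 27, 130: 4, 140: 10}
angle mod 90: 33.5
```

```bash
python3 -m inch '[{"x":-0.28,"y":0,"z":0,"yaw":0}]' >/dev/null; python3 st.py;  python3 -m inch '[{"x":-0.28,"y":0,"z":0,"yaw":0}]' >/dev/null; python3 st.py;  python3 -m inch '[{"x":-0.28,"y":0,"z":0,"yaw":0}]'>/dev/null; python3 st.py;  python3 - <<'E'
from cl import *
p,q=clampframe('side'); spokes(p,q); pads(p,q)
z=q[...,2]+.08; a=q[(z>.166)&(z<.175)&(abs(q[...,0]-.13)<.03)&(abs(q[...,1])<.031)]; print('cap',np.percentile(a,[1,50,99],axis=0)[:,:2].round(4).tolist())
cv2.imwrite('pics/s5.png',cv2.resize(p[150:250,170:290].astype(np.uint8),(720,600),interpolation=cv2.INTER_CUBIC)[...,::-1])
E
```

```text
t 20.02 tip_c mm [17.9 -1.4 38.8] rot [-179.8   -8.9 -168.1] F on spoke [12.3 -1.8  0. ] tq tip 0.476
t 20.1 tip_c mm [22.2 -1.8 37.3] rot [-179.8   -9.5 -168.1] F on spoke [10.9 -0.4 -2.4] tq tip 0.481
t 20.18 tip_c mm [26.6 -2.1 35.9] rot [-179.8  -10.  -168.2] F on spoke [10.3 -0.1 -3.1] tq tip 0.479
spokes {-140: 6, -130: 30, -120: 2, -60: 1, -50: 19, -40: 23, 10: 7, 20: 3, 30: 2, 40: 18, 50: 12, 130: 10, 140: 20}
angle mod 90: -42.9
pads y hist {12: 1, 16: 2, 20: 5, 22: 5, 24: 7, 26: 5, 28: 7, 30: 14, 32: 18, 34: 25, 36: 23, 38: 12, 40: 2, 42: 4, 44: 2, 46: 2, 48: 4, 50: 3, 54: 2, 56: 2, 58: 3}
cap [[0.1172, -0.0155], [0.1305, 0.0021], [0.1464, 0.0164]]
```

View pics/s5.png

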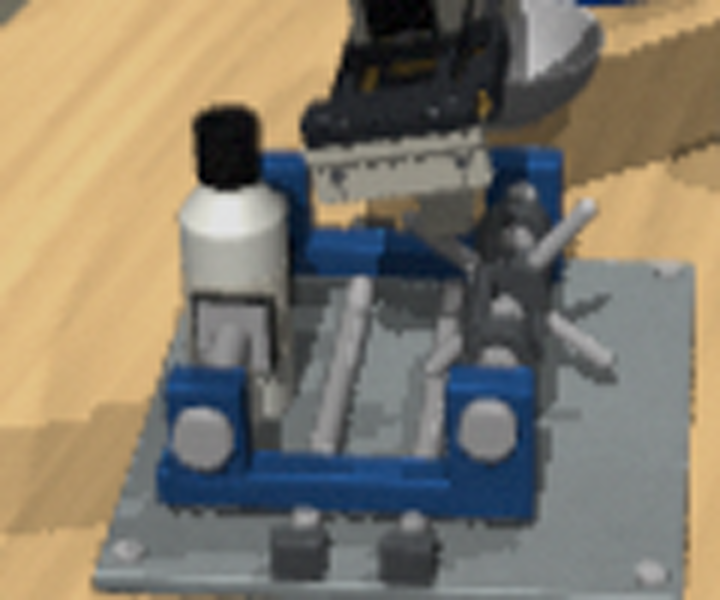

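The view shows the bottle upright against the pad at (235,270), with the upper spoke at about +47°. The effort is rising, and net of speed and bias I estimate about 0.43. I push a little further on this spoke.

```bash
python3 -m inch '[{"x":-0.28,"y":0.05,"z":0.1,"yaw":0}]' >/dev/null; python3 st.py;  python3 -m inch '[{"x":-0.28,"y":0.05,"z":0.05,"yaw":0}]' >/dev/null; python3 st.py;  python3 -m inch '[{"x":-0.28,"y":0,"z":0.05,"yaw":0}]'>/dev/null; python3 st.py;  python3 - <<'E'
from cl import *
p,q=clampframe('side'); spokes(p,q)
E
```

```text
t 20.32 tip_c mm [32.2 -2.  32.6] rot [-179.7  -10.4 -168.2] F on spoke [11.7  2.  -5.2] tq tip 0.599
t 20.4 tip_c mm [36.7 -1.6 30.2] rot [-179.6  -10.8 -168.3] F on spoke [ 9.4  0.9 -5.1] tq tip 0.523
t 20.48 tip_c mm [41.7 -2.2 28.1] rot [-179.6  -11.2 -168.3] F on spoke [ 9.1 -0.7 -5.7] tq tip 0.548
spokes {-120: 19, -110: 21, -40: 4, -30: 33, -20: 4, 30: 2, 40: 5, 50: 3, 60: 23, 70: 2, 140: 10}
angle mod 90: -26.3
```

The spoke is at +64°, with a net effort of roughly 0.46–0.48 by my estimate. For a cleaner slow reading I move to the next spoke, at -26°, which gives a long lever.

```bash
python3 -m inch '[{"x":0.1,"y":0.05,"z":-0.7,"yaw":0},{"x":0.2,"y":0.05,"z":-1,"yaw":0},{"x":1,"y":0,"z":-0.4,"yaw":0},{"x":1,"y":0,"z":0.1,"yaw":0},{"x":1,"y":0,"z":0.2,"yaw":0}]'; python3 -m inch '[{"x":1,"y":0,"z":0.2,"yaw":0},{"x":0.8,"y":0,"z":0.2,"yaw":0},{"x":0.2,"y":0,"z":0.3,"yaw":0},{"x":0,"y":0,"z":0,"yaw":0}]'; python3 st.py -55,0,42;  python3 - <<'E'
from cl import *
p,q=clampframe('side'); spokes(p,q); np.savez('sp',p=p,q=q)
E
```

```text
time_s: 20.95
tcp_pos: [0.484, -0.0295, 0.1521]
eef_rot: [-179.3, -11.3, -168.2]
contact_force: [-0.2, 0.2, 0.5]
gripper_width: 0.0005
time_s: 21.28
tcp_pos: [0.4362, -0.04, 0.1504]
eef_rot: [-179.3, -10.8, -168.2]
contact_force: [-0.1, -0.2, 1.1]
gripper_width: 0.0002
t 21.28 tip_c mm [-66.6  -0.8  91. ] rot [-179.3  -10.8 -168.2] F on spoke [ 0.2  0.2 -1.1] tq tip -0.046
units to [-55.0, 0.0, 42.0] [-0.82  0.06  1.84]
spokes {-120: 14, -110: 26, -40: 1, -30: 29, -20: 7, 50: 3, 60: 31, 70: 5, 140: 9}
angle mod 90: -24.2
```

```bash
python3 -m inch '[{"x":-0.15,"y":0.06,"z":0.7,"yaw":0},{"x":-0.2,"y":0,"z":0.8,"yaw":0},{"x":-0.15,"y":0,"z":0.3,"yaw":0},{"x":0,"y":0,"z":0,"yaw":0}]'; python3 st.py -46,0,42
```

```text
time_s: 21.67
tcp_pos: [0.4503, -0.0364, 0.1061]
eef_rot: [-179.2, -10.3, -168.1]
contact_force: [-0.0, 0.6, -0.3]
gripper_width: 0.0005
t 21.67 tip_c mm [-52.2  -0.2  46.8] rot [-179.2  -10.3 -168.1] F on spoke [-0.1 -0.6  0.3] tq tip 0.008
units to [-46.0, 0.0, 42.0] [-0.28  0.01  0.14]
```

```bash
cat > tq.py <<'E'
from cl import *
from scipy.spatial.transform import Rotation as Ro
import sys
# torque with contact at the spoke end (angle from argument) 
s=r.get_state();R=Ro.from_euler('xyz',s['eef_rot'],degrees=True).as_matrix()
tip=C@(s['tcp_pos']-.021*R[:,2]-H);F=-(C@s['contact_force']);ax=-C@R[:,0];up=-C@R[:,2]
# finger front line: tip+.0095*ax + s*up ; spoke end sphere centre at radius .060, radius .005
a=tip+.0095*ax
# solve phi: distance from end centre to line = .005 (centre ahead of the line)
from scipy.optimize import brentq
f=lambda ph:(np.array([.06*np.sin(ph),0,.06*np.cos(ph)])-a)@ax-.005
try:
    ph=brentq(f,-1.3,1.2); c=np.array([.06*np.sin(ph),0,.06*np.cos(ph)])-.005*ax
    print('t',round(s['time_s'],2),'tip',(tip*1000).round(1),'pitch',round(s['eef_rot'][1],1),'F',F.round(1),'phi_end',round(np.degrees(ph),1),'tq_end',round(c[2]*F[0]-c[0]*F[2],3),'tq_tip',round(a[2]*F[0]-a[0]*F[2],3))
except Exception as e: print(e,tip,F)
E
python3 -m inch '[{"x":-0.2,"y":0,"z":0.08,"yaw":0}]' >/dev/null; python3 tq.py; python3 -m inch '[{"x":-0.2,"y":0,"z":0,"yaw":0}]' >/dev/null; python3 tq.py; python3 -m inch '[{"x":-0.15,"y":0,"z":0,"yaw":0}]' >/dev/null; python3 tq.py; python3 -m inch '[{"x":-0.15,"y":0,"z":0,"yaw":0}]' >/dev/null; python3 tq.py
```

```text
t 21.75 tip [-46.7  -0.3  44.3] pitch -10.3 F [0.3 0.6 0.5] phi_end -30.7 tq_end 0.031 tq_tip 0.029
t 21.83 tip [-40.7  -0.4  43.4] pitch -10.4 F [-0.3  0.1  0.1] phi_end -23.4 tq_end -0.017 tq_tip -0.012
t 21.92 tip [-38.5  -0.6  43.2] pitch -10.7 F [ 17.4  -3.8 -17.6] phi_end -20.8 tq_end 0.531 tq_tip 0.208
t 22.0 tip [-38.4  -0.8  43.1] pitch -11.2 F [ 18.1  -6.5 -19.1] phi_end -20.5 tq_end 0.539 tq_tip 0.191
```

The end contact has a lot of friction, with Fz as large as Fx. I follow the arc upward as well, so the force acts mostly tangentially.

```bash
python3 -m inch '[{"x":-0.1,"y":0.05,"z":-0.12,"yaw":0}]' >/dev/null; python3 tq.py; python3 -m inch '[{"x":-0.1,"y":0.05,"z":-0.12,"yaw":0}]' >/dev/null; python3 tq.py; python3 -m inch '[{"x":-0.12,"y":0.05,"z":-0.08,"yaw":0}]' >/dev/null; python3 tq.py;  python3 - <<'E'
from cl import *
p,q=clampframe('side'); spokes(p,q)
E
```

```text
t 22.08 tip [-38.4   0.2  45.2] pitch -11.6 F [6.8 0.6 2.6] phi_end -20.9 tq_end 0.458 tq_tip 0.372
t 22.17 tip [-38.    1.2  47.4] pitch -12.0 F [5.9 2.3 4. ] phi_end -20.9 tq_end 0.441 tq_tip 0.382
t 22.25 tip [-37.4   1.8  48.6] pitch -12.4 F [7.7 6.4 4.1] phi_end -20.4 tq_end 0.544 tq_tip 0.471
spokes {-120: 9, -110: 30, -100: 3, -40: 1, -30: 19, -20: 12, 60: 28, 70: 10, 140: 10}
angle mod 90: -21.9
```

```bash
python3 -m inch '[{"x":-0.12,"y":-0.1,"z":-0.06,"yaw":0}]' >/dev/null; python3 tq.py; python3 -m inch '[{"x":-0.14,"y":-0.04,"z":-0.06,"yaw":0}]' >/dev/null; python3 tq.py; python3 -m inch '[{"x":-0.14,"y":0,"z":-0.06,"yaw":0}]' >/dev/null; python3 tq.py;  python3 - <<'E'
from cl import *
p,q=clampframe('side'); spokes(p,q)
E
```

```text
t 22.38 tip [-36.8  -0.2  49.2] pitch -12.8 F [ 9.6 -6.6 -0.9] phi_end -19.7 tq_end 0.528 tq_tip 0.425
t 22.47 tip [-36.2  -1.1  49.6] pitch -13.2 F [ 9.8 -5.1 -2. ] phi_end -19.1 tq_end 0.521 tq_tip 0.414
t 22.55 tip [-35.5  -1.   50.1] pitch -13.6 F [10.1 -1.1 -0.7] phi_end -18.3 tq_end 0.568 tq_tip 0.463
spokes {-120: 5, -110: 34, -100: 1, -30: 16, -20: 15, 60: 25, 70: 13, 140: 9}
angle mod 90: -21.0
```

The spoke creeps at about 0.15 rad/s under 0.52–0.57 N m, or about 0.53 net of bias. That is inside the aim, with the grip near 50–55 N. I back off and check.

```bash
python3 -m inch '[{"x":0.4,"y":0,"z":0,"yaw":0},{"x":0.6,"y":0,"z":-0.4,"yaw":0},{"x":0.4,"y":0,"z":-1,"yaw":0},{"x":0,"y":0,"z":-1,"yaw":0},{"x":0,"y":0,"z":-1,"yaw":0}]'; python3 -m inch '[{"x":0,"y":0,"z":-0.5,"yaw":0},{"x":0,"y":0,"z":0,"yaw":0},{"x":0,"y":0,"z":0,"yaw":0}]';  python3 - <<'E'
from cl import *
ims=[]
for n in('side','top'):
    p,q=clampframe(n); spokes(p,q); z=q[...,2]+.08
    for lo,hi in((.1,.115),(.143,.165),(.166,.175)):
        a=q[(z>lo)&(z<hi)&(abs(q[...,0]-.13)<.045)&(abs(q[...,1])<.031)]; print(n,lo,len(a),np.percentile(a,[1,50,99],axis=0)[:,:2].round(4).tolist() if len(a) else '')
    p0,q0=clampframe(n,np.load(n+'.npz')); 
    D=np.abs(p-p0).max(-1)>60; print('changed px jar/jug/bowl', [int(D[b:d,a:c].sum()) for a,b,c,d in ([(392,220,432,255),(95,122,146,178),(386,142,440,192)] if n=='top' else [(288,150,313,182),(125,250,182,315),(234,147,272,171)])])
    ims.append(cv2.resize(p[150:270,170:300].astype(np.uint8),(390,360)) if n=='side' else cv2.resize(p[110:260,60:450].astype(np.uint8),(400,154)))
c=np.zeros((360,800,3),np.uint8); c[:,:390]=ims[0]; c[:154,395:795]=ims[1]; cv2.imwrite('pics/end.png',c[...,::-1])
E
```

```text
time_s: 23.02
tcp_pos: [0.4482, -0.0365, 0.2014]
eef_rot: [-179.1, -14.1, -168.5]
contact_force: [0.4, 0.2, -0.4]
gripper_width: 0.0004
time_s: 23.27
tcp_pos: [0.4557, -0.0352, 0.2217]
eef_rot: [-179.1, -13.3, -168.5]
contact_force: [-0.4, 0.4, -1.1]
gripper_width: 0.0005
spokes {-120: 5, -110: 33, -100: 5, -30: 18, -20: 19, 60: 26, 70: 11, 140: 10}
angle mod 90: -20.5
side 0.1 84 [[0.1058, 0.0015], [0.1275, 0.0208], [0.1541, 0.0285]]
side 0.143 78 [[0.1155, 0.0003], [0.1281, 0.0126], [0.1459, 0.0204]]
side 0.166 58 [[0.1175, -0.0127], [0.1314, 0.0032], [0.1462, 0.0188]]
changed px jar/jug/bowl [48, 0, 267]
spokes {-110: 50, -100: 9}
angle mod 90: -8.1
top 0.1 0 
top 0.143 0 
top 0.166 0 
changed px jar/jug/bowl [14, 714, 278]
```

View pics/end.png

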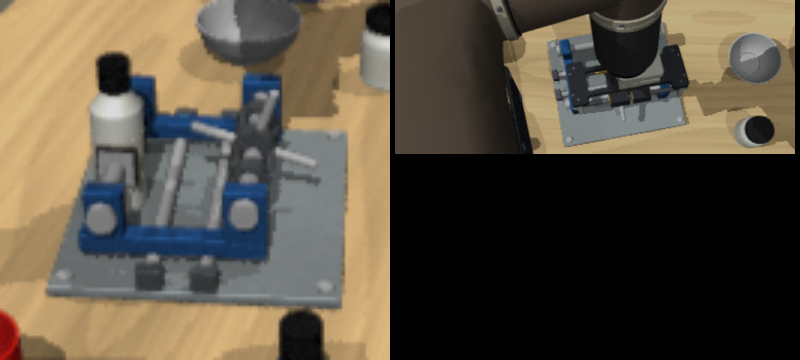

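The final view shows the bottle upright between the pads at (115,130) and the robot clear. The jar and bowl are in place, and the changed pixels there look like arm shadow. Handing in.

```bash
python3 -c "from plant import r; print(r.close_job())"
```

```text
the job is handed in; nothing more can be done
None
```

The bottle stands upright on the base plate, gripped between both pads. I let go of it before turning the turnbuckle, and handed in at about 23 s with the robot clear.

- **Placing:** My first grasp closed on air above the cap, because the hand sits about 32 mm higher than the reported TCP. I corrected for that from the camera depth and gripped the cap. I set the bottle down until I felt the plate, then released it. It stood at clamp x 131 mm, y 0.
- **Turning:** It took five pushes on four spokes, about 320° in all. I stopped when the spoke crept slowly at 0.52–0.57 N m measured. Allowing for about 0.02–0.03 of bias, that is roughly 0.53 N m, or 50–55 N of grip per jaw. This is inside your 0.48–0.54 aim, but only good to about ±0.04 N m.
- **Last checks:** The bottle is upright and about 3 mm towards the left jaw, as expected once the first pad pushed it over. The jug showed no change in the side view; the arm hid it from above. The jar and bowl look in place, and I put the few changed pixels there down to arm shadow, though I did not re-measure their positions.
- **Not confirmed or off:** Two readings disagreed. My first push on the last spoke jammed from friction, and depending on the assumed spoke angle it gave anywhere from 0.42 to 0.54 N m. I also could not check the bottle from the top camera at the end, because the arm was in the way. The tool had tilted about 13° by the finish, which I could not correct.

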